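# Turn the rubbing finger felt-up for its next pad

## Task

The rubbing finger of the rub tester has drained felt-down in the drain rest; turn it end for end so that its pad can be changed. Press it fully home in both spring clips of the clip stand and let go of it there, so that you can take it again with the gripper leaning the other way; then leave it in the dressing rest: felt up, shank lying in both vees, heel down on the stop. Never let the finger touch the green bench mat, keep the gripper off the felt, and leave the other things where they are.

Things in the scene. Friction and masses are not known exactly. Their poses are not given: they have to be found in the camera images.
- finger_mid (a point): Middle of the rubbing finger's knurled band, on its axis: the point to grasp. Steel rod 20 mm in diameter, about 0.33 kg, 146 mm long in all; centre of mass within 10 mm of here. z runs along the rod towards the felt. From here the bare round shank reaches 70 mm back (-z) to the flat heel and 58 mm forward to the foot.
- finger: The rubbing finger as a whole; origin and axes as finger_mid. Its foot is a square steel plate, 30 x 30 mm, from z = 58 to 66 mm; the felt is on that, to z = 76 mm.
- finger_heel (a point): Centre of the finger's flat heel face, the end away from the felt.
- felt: The pale felt block at the finger's foot, 20 x 20 x 10 mm, origin at its centre, 71 mm from finger_mid.
- drain_rest: Aluminium sloping rest with a steel drip pan, where the finger starts. Fixed; origin under the centre of its 140 x 84 mm base, z up, 160 mm high. The rod lies in its x-z plane, 30 degrees from vertical, upper end leaning to +x, on two V notches on the +x side; its lower end is on a stop plate. It lifts out towards -x and up, square to its length.
- drain_rest_mid (a point): Where finger_mid is while the finger lies in the drain rest, 115 mm above the rest's underside. The V notches, each 10 mm wide along the rod, are centred 42 mm above and below this point along the rod; between them the shank is free, with only a 14 mm wide spine 23 mm behind the rod's axis.
- dress_rest: Dressing rest: an empty rest of the same shape, in steel, with two brass screws on its base and no pan. Fixed; origin under the centre of its 140 x 84 mm base, z up. The finger in it leans 30 degrees from vertical in the x-z plane, its felt end up and leaning to +x; it is laid in from the -x side, square to its length, and let down on to the stop.
- dress_rest_mid (a point): Where finger_mid is when the finger is home in the dressing rest: on the rod's axis, 115 mm above the rest's underside. The V notches are 42 mm above and below it along the rod, as in the drain rest.
- dress_stop (a point): Where the centre of the heel face is when the finger is home: middle of the stop plate's upper face, 70 mm down the slope from dress_rest_mid. The stop plate is 34 mm wide and square to the rod.
- clip: Clip stand: steel base 130 x 70 x 8 mm with two posts, each bearing a C-shaped steel spring clip that opens upward. Fixed; origin under the centre of its base, z up. The clips hold a 20 mm rod level along x, either way round. They are 12 mm wide, centred at x = -42 and +42 mm; between them the rod is free, with nothing above the base.
- clip_mid (a point): Where a rod's axis lies midway between the clips when home in both: 88 mm above the stand's underside; axes as clip. Flared mouths 16 mm wide, lips 15 mm above this. Pressed straight down over both clips at once, the rod touches 14 mm above home and snaps in with 8 to 14 N in all beyond its weight; it snaps out within 6 mm when pulled straight up with 12 to 20 N.
- mat: The green cutting mat that covers the working part of the bench, 560 x 1040 mm, its top 3 mm above the bench; all the stands are fixed on it.
- beaker: Bystander: water beaker: clear glass cup, 64 mm across, 85 mm high, beside the drain rest. Origin at the centre of its underside.
- pad_tin: Bystander: round aluminium tin, 63 mm across, 45 mm high, beside the dressing rest. Origin at the centre of its underside.
- weight: Bystander: brass knob weight, 56 mm across, 45 mm high, just beyond the clip stand. Origin at the centre of its underside.
- marker: Bystander: white and blue marker pen lying on the mat, 134 mm long. Origin at the centre of its underside.
- ruler: Bystander: steel ruler lying flat, 200 x 28 x 4 mm. Origin at the centre of its underside.
- gauge: Bystander: dial thickness gauge lying flat, 130 mm long. Origin at the centre of its underside.
- hammer: Bystander: small hammer lying flat, 200 mm long. Origin at the centre of its underside.
There are look-alikes about, which are no part of the job. Leave any purple or yellow look-alike of the finger alone.

How it is judged (in metres and radians):
On the way:
1. the finger is fully home in both spring clips and let go (z of finger_mid in the frame of clip_mid between -0.004 and 0.004 m and y of finger_mid in the frame of clip_mid between -0.004 and 0.004 m and x of finger_mid in the frame of clip_mid between -0.022 and 0.022 m and angle between the z axis of finger and the x axis of clip, either way round below 0.08 rad and contact force between the fingers and finger below 0.1 N), for 0.3 s.
At the end, for the whole second after the job is handed in: The finger rests in the dressing rest, felt up: heel centre within 6 mm of the stop's centre and its middle within 6 mm of its home point, at rest and let go (distance between finger_heel and dress_stop below 0.006 m and distance between finger_mid and dress_rest_mid below 0.006 m and linear speed of finger below 0.02 m/s and contact force between the fingers and finger below 0.1 N); the robot touches nothing.
It fails at once if the finger touches the mat (contact force between finger and mat above 0.5 N).
It fails at once if the gripper touches the felt (contact force between the fingers and felt above 0.5 N).
It fails at once if a bystander is moved more than 30 mm (distance of any of beaker, pad_tin, weight, marker, ruler, gauge, hammer from where it was at the start of the episode above 0.03 m).
It also fails if it takes over 61 s, if anything falls off the work surface, if the arm or the gripper's body presses on something with over 40 N, if the wrist force passes 120 N, or if a joint passes its speed limit or range.

## Robot

A 6-joint arm with a two-finger parallel gripper is mounted at the origin on the work surface. World frame = base frame: x ahead of the robot, y to its left, z up, the work surface at z = 0. Lengths are in mm, angles in rad, forces in N, time in s.
With the tool pointing down it reaches from about 275 to 1000 mm from the base axis. Payload 8.4 kg.
Tool frame: the origin (TCP) lies at the very end of the fingers, on their centre line; the grasp point (between the pads) lies 19 mm behind it; z points along the fingers, y is the direction in which the jaws open and shut (so a half turn about z gives the same grasp; the last joint's range is limited). The gripper opens to 85 mm and grips with 20 to 120 N. Pads are 22 mm wide; open, the fingers measure 114 mm over their backs; the gripper's body (76 mm by 85 mm) begins 54 mm behind the grasp point. The pads swing forward as they close: fully open they stand 13 mm farther back than shut.
Start: joints at [1.262, 0.353, 1.633, -0, 1.155, -0.002], TCP at [188.755, 595.818, 231.281] pointing down, gripper open.
Joint ranges: [-2.63, 2.63], [-0.92, 2.1], [0.06, 2.66], [-1.3, 4.44], [0, 2.69], [-3.02, 3.02]. Speed limits (rad/s): [2.22, 2.22, 2.79, 3.14, 3.14, 3.14].

## Interface

Orientations are given as [roll, pitch, yaw] about the fixed x, y, z axes, in that order (R = Rz(yaw) Ry(pitch) Rx(roll)).
In Python, from rig import r gives the robot as it stands.
- The arm moves only by the tool move_arm, never from a script. Its argument "increments" is a list of rows, each an object of numbers: "tx", "ty", "tz": the shift along the tool's x, y, z in cm; "rx", "ry", "rz": the turn, a rotation vector about the tool's x, y, z in degrees; "gripper": the gripper's target within -1 to 1 (fully open at 1, half-way at 0, shut at -1). A call has 1 to 12 rows; each row shifts and turns the commanded pose from where the row before left it, along the tool's axes as they then stand; what a row does not reach is not made up. A row lasts 1/10 s, in which the tool goes at most 50 mm and 8.59 degrees, less where a joint would pass 70% of its speed; a pose out of reach is approached as far as the arm can. A call is refused whole if a number of a shift passes 5 or a number of a turn 8.59, either way. A call with a gripper value outside its range is refused whole. The fingers move at their own pace and stop on an object; "squeeze" is the grip in N (left out, the last holds). Time passes only in rows, so rows that do not move let the fingers close. It gives the time, the measured TCP pose, the force and the opening at its end, in the units of the state.
- r.sense(): the state, without advancing time (a new reading comes with each control period).
- r.grab_frame(name): name is "side" or "top"; returns (picture, depth): 384x512x3 uint8, red, green, blue; 384x512 float32, mm along the optical axis (not along the pixel's ray), 0 where there is no reading.
- r.camera_model(name): a dict with "fx", "fy", "cx", "cy" (pixels), "R" (3x3) and "t" (3): a world point X has camera coordinates R X + t. Camera axes: x right, y down, z forward; pixel columns grow to the right and rows downward; lengths in mm; the calibration is good to about 2 mm. A picture is of the moment at which its call begins. camera_model takes no time and is no camera call.
- r.sign_off(): hands the job in, once; it reports no verdict.
Trained networks look in the newest picture that a camera, given by its name, has taken for a name from the list of things; names that differ only in an ending like _2 or _b are one class to them, and where a whole thing is asked for, a point or a joint stands for the part that bears it (a point fixed in the world has none). Each returns a list of dicts, best first, with "confidence" (0 to 1); they miss things now and then, are a little off and sometimes report something else, mostly with a low value. They report only what shows in the picture. A call takes as long as a camera call. They do not tell look-alikes from the thing itself.
- r.cut_out(query, camera): "mask" (384x512 bool, what is visible of it) and "bbox" ([left, top, right, bottom] in pixels, round what is visible of it).
- r.place_of(query, camera): "location" ([row, column] in pixels: a listed point, or the origin of a listed thing).
The state is a dict: "clock": time; "qpos": joint angles; "qvel": joint speeds; "joint_efforts": joint torques, N m; "eef_pos": TCP position; "tcp_rot": TCP orientation; "contact_force": force on the tool from outside, world axes, zero at the start; "wrist_torque": the same for the moment, N m; "opening": opening from 0.0 (shut) to 1.0 (fully open).
Only numpy, scipy, OpenCV 4.12 (cv2) and the standard library are available. Lean on these libraries where they do the work, as an engineer would, in place of code of your own. Each camera call takes 0.05 s, during which the arm holds its last target. There are 200 camera calls.

## Working session

There is one attempt and no reset: what is moved stays moved. The work goes in short steps, Python scripts to look and compute and a tool call to move; the robot and the scene stay as the last step left them, time stands still between calls to the robot, and variables do not carry over. Pictures are saved under pics/ and viewed, about 8 in all and at most 12, crops included, and the job is handed in when it is done.

Besides the shell and the picture viewer there is one more tool, called after "Call:" as name(argument=value, ...), one argument or row to a line, values as JSON. move_arm: Moves the arm, as the interface text tells. Its arguments: {"type":"object","properties":{"increments":{"type":"array","items":{"type":"object","properties":{"tx":{"type":"number"},"ty":{"type":"number"},"tz":{"type":"number"},"rx":{"type":"number"},"ry":{"type":"number"},"rz":{"type":"number"},"gripper":{"type":"number"}}}},"squeeze":{"type":"number"}},"required":["increments"]}

```bash
ls; mkdir -p pics; python3 - <<'E'
from rig import r
import cv2,numpy as np,pickle
out={}
for c in("side","top"):
    p,d=r.grab_frame(c);m=r.camera_model(c);out[c]=(p,d,m)
    cv2.imwrite(f"pics/{c}0.png",cv2.cvtColor(p,cv2.COLOR_RGB2BGR))
    print(c,m)
pickle.dump(out,open("f0.pkl","wb"))
for c in("side","top"):
  for q in("finger","felt","finger_mid","drain_rest","drain_rest_mid","dress_rest","dress_rest_mid","dress_stop","clip","clip_mid"):
    print(c,q,[(np.round(x["location"]).tolist(),round(x["confidence"],2)) for x in r.place_of(q,c)][:4])
print(r.sense())
E
```

```text
pics
side {'fx': 461.7590893919697, 'fy': 461.7590893919697, 'cx': 251.61804376359518, 'cy': 192.99838497051667, 'R': array([[ 0.99573857, -0.09164507, -0.01029021],
       [-0.06626745, -0.63344207, -0.77094732],
       [ 0.06413527,  0.76834388, -0.63681578]]), 't': array([-447.99566929,  164.30950031, 1299.41304619])}
top {'fx': 373.85976040524986, 'fy': 373.85976040524986, 'cx': 258.2308371996779, 'cy': 196.02441217653995, 'R': array([[-0.02839309, -0.9993541 ,  0.02202755],
       [-0.99446777,  0.02601106, -0.10177073],
       [ 0.10113204, -0.02479528, -0.99456398]]), 't': array([  43.06908175,  456.9743162 , 1064.30273853])}
side finger [([160.0, 221.0], 0.7), ([178.0, 158.0], 0.66), ([146.0, 312.0], 0.61), ([147.0, 274.0], 0.44)]
side felt [([157.0, 324.0], 0.52), ([169.0, 240.0], 0.49), ([188.0, 150.0], 0.39)]
side finger_mid [([182.0, 158.0], 0.73), ([160.0, 222.0], 0.66), ([146.0, 311.0], 0.51), ([145.0, 270.0], 0.5)]
side drain_rest [([177.0, 270.0], 0.88)]
side drain_rest_mid [([144.0, 272.0], 0.63)]
side dress_rest [([321.0, 291.0], 0.73), ([218.0, 350.0], 0.48)]
side 
[... 850 characters left out ...]
.83), ([140.0, 367.0], 0.17)]
{'clock': 1.1, 'qpos': array([ 1.26161879e+00,  3.53033499e-01,  1.63339977e+00,  4.76792764e-05,
        1.15522365e+00, -2.39595743e-03]), 'qvel': array([-0.0008161 , -0.00051249,  0.00127306, -0.00157821, -0.00140816,
        0.00029014]), 'joint_efforts': array([ 1.13973780e-03, -6.05186319e+01, -3.42445350e+01,  2.12924692e-04,
        7.10987733e-04, -4.22943208e-05]), 'eef_pos': array([188.72601755, 595.81694442, 231.2601318 ]), 'tcp_rot': array([-3.14152850e+00, -4.37736633e-05,  2.83479183e+00]), 'contact_force': array([ 0.2354173 ,  0.38798057, -0.75732902]), 'wrist_torque': array([-0.02206829, -0.00261761, -0.03260582]), 'opening': 0.9995375837529151}
```

View pictures.

```bash
python3 - <<'E'
import cv2
for c in("side","top"):
    p=cv2.imread(f"pics/{c}0.png"); cv2.imwrite(f"pics/{c}0b.png",cv2.resize(p,(800,600),interpolation=cv2.INTER_CUBIC))
E
```

```text
(no output)
```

View pics/side0b.png

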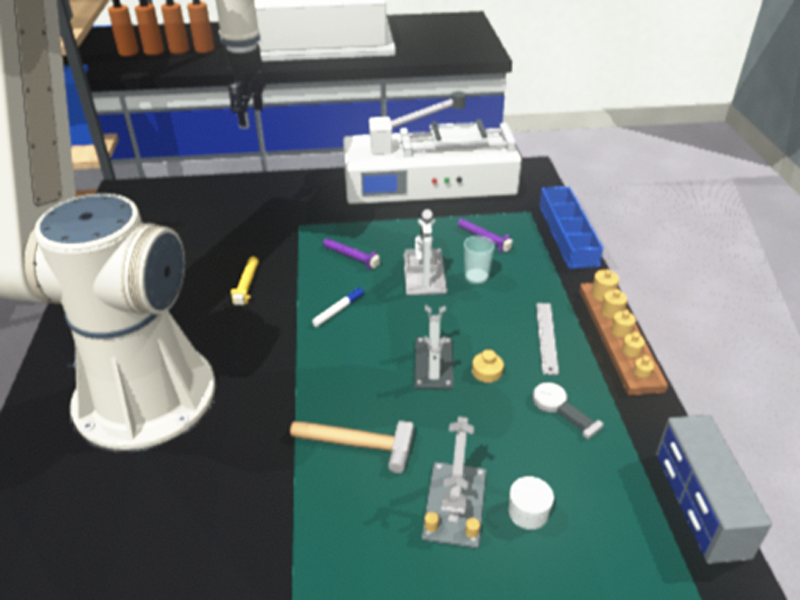

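View pics/top0b.png

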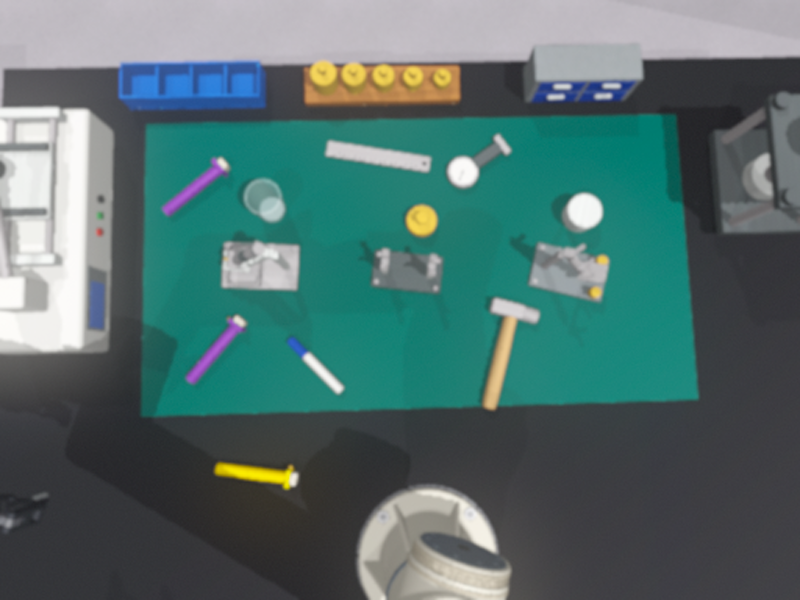

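Side view: the steel finger stands in the drain rest at about (425,245) in the 800x600 view. The clip stand is at (434,345) and the dressing rest, with its brass screws, at (460,490). Look-alikes: purple at (350,252) and (485,235), and yellow at (245,280). All three lie on the bench, so the one in the drain rest is the right one. The top view agrees, with the finger at (262,255).

```bash
cat > h.py <<'E'
import numpy as np,cv2
def cloud(d,m):
    v,u=np.mgrid[:d.shape[0],:d.shape[1]]
    P=np.stack([(u-m["cx"])/m["fx"]*d,(v-m["cy"])/m["fy"]*d,d],-1)
    W=(P-m["t"])@m["R"]; W[d<=0]=np.nan
    return W
def tri(ms,px): # px (row,col)
    A=[];b=[]
    for m,(v,u) in zip(ms,px):
        M=np.c_[m["R"],m["t"]]; x=(u-m["cx"])/m["fx"]; y=(v-m["cy"])/m["fy"]
        for w in (x*M[2]-M[0],y*M[2]-M[1]): A.append(w[:3]);b.append(-w[3])
    return np.linalg.lstsq(np.array(A),np.array(b),rcond=None)[0]
E
python3 - <<'E'
from h import *;import pickle
f=pickle.load(open("f0.pkl","rb"));ms=[f["side"][2],f["top"][2]]
for n,a,b in(("drain_mid",(144,272),(162,157)),("drain_rest",(177,270),(169,168)),("clip_mid",(207,278),(164,262)),("clip",(235,276),(174,258)),("dress_mid",(290,295),(164,375)),("dress_stop",(322,290),(177,378))): print(n,tri(ms,(a,b)).round())
W={c:cloud(f[c][1],f[c][2]) for c in f}
for n,(u0,v0,u1,v1) in (("drain",(135,145,200,190)),("clip",(230,150,290,192)),("dress",(325,145,400,198))):
    w=W["top"][v0:v1,u0:u1];im=f["top"][0][v0:v1,u0:u1].astype(int)
    sat=im.max(-1)-im.min(-1)
    ok=(w[...,2]>6)&(w[...,2]<30)&(sat<40)
    q=w[ok]; print(n,"base pts",len(q),"rect",cv2.minAreaRect(q[:,:2].astype(np.float32)),"z",np.percentile(q[:,2],[5,50,95]).round(1))
    for c in W:
        A=W[c].reshape(-1,3); ctr=np.nanmedian(q[:,:2],0)
        s=A[(np.abs(A[:,:2]-ctr)<90).all(1)&(A[:,2]>30)&(A[:,2]<230)]
        for z in range(30,220,15):
            t=s[(s[:,2]>=z)&(s[:,2]<z+15)]
            if len(t)>3: print("  ",c,z,len(t),np.median(t,0).round(),t.min(0).round()[:2],t.max(0).round()[:2])
a=f["top"][0][140:200,130:205];b=f["top"][0][140:200,325:400]
cv2.imwrite("pics/tc.png",cv2.cvtColor(np.hstack([cv2.resize(x,(400,320),interpolation=cv2.INTER_CUBIC) for x in(a,b)]),cv2.COLOR_RGB2BGR))
a=f["side"][0][125:195,235:320];b=f["side"][0][255:355,260:330]
cv2.imwrite("pics/sc.png",cv2.cvtColor(np.hstack([cv2.resize(x,(k,560),interpolation=cv2.INTER_CUBIC) for x,k in((a,400),(b,392))]),cv2.COLOR_RGB2BGR))
E
```

```text
drain_mid [545. 298. 126.]
drain_rest [544. 297.  -6.]
clip_mid [532.  20. 102.]
clip [527.  28. -16.]
dress_mid [ 525. -284.  118.]
dress_stop [ 506. -316.   44.]
drain base pts 912 rect ((545.2630615234375, 301.18927001953125), (146.68594360351562, 92.41036224365234), 87.02539825439453) z [ 7.9 12.7 26. ]
   side 30 51 [538. 313.  38.] [439. 238.] [562. 353.]
   side 45 36 [539. 308.  52.] [529. 238.] [560. 341.]
   side 60 29 [538. 297.  68.] [531. 240.] [561. 342.]
   side 75 36 [538. 286.  81.] [528. 238.] [561. 336.]
   side 90 22 [538. 246.  98.] [534. 240.] [545. 304.]
   side 105 21 [538. 245. 110.] [534. 236.] [544. 299.]
   side 120 31 [538. 250. 126.] [533. 239.] [546. 296.]
   side 135 34 [541. 252. 147.] [529. 244.] [554. 277.]
   side 150 31 [542. 267. 155.] [525. 252.] [560. 277.]
   side 165 35 [542. 261. 174.] [533. 254.] [552. 269.]
   side 180 6 [541. 267. 182.] [537. 264.] [545. 269.]
   top 30 48 [532. 317.  34.] [439. 243.] [581. 355.]
   top 45 32 [532. 338.  54.] [528. 243.] [554. 355.]
   top 60 80 [538. 335.  69.] [529. 243.] [561. 353.]
   top 75 64 [537. 
[... 1729 characters left out ...]
262.] [ 532. -251.]
   side 135 47 [ 527. -255.  148.] [ 507. -272.] [ 539. -237.]
   side 150 53 [ 529. -261.  153.] [ 506. -275.] [ 540. -250.]
   top 30 130 [ 499. -320.   35.] [ 425. -350.] [ 599. -179.]
   top 45 123 [ 511. -313.   53.] [ 488. -331.] [ 599. -232.]
   top 60 85 [ 508. -327.   64.] [ 487. -338.] [ 536. -232.]
   top 75 53 [ 517. -292.   82.] [ 496. -310.] [ 535. -233.]
   top 90 19 [ 523. -261.  100.] [ 514. -276.] [ 536. -232.]
   top 105 20 [ 523. -238.  112.] [ 516. -268.] [ 536. -232.]
   top 120 27 [ 526. -238.  128.] [ 517. -258.] [ 537. -233.]
   top 135 27 [ 527. -245.  148.] [ 519. -272.] [ 536. -237.]
   top 150 49 [ 529. -254.  153.] [ 507. -269.] [ 538. -239.]
```

View pics/tc.png

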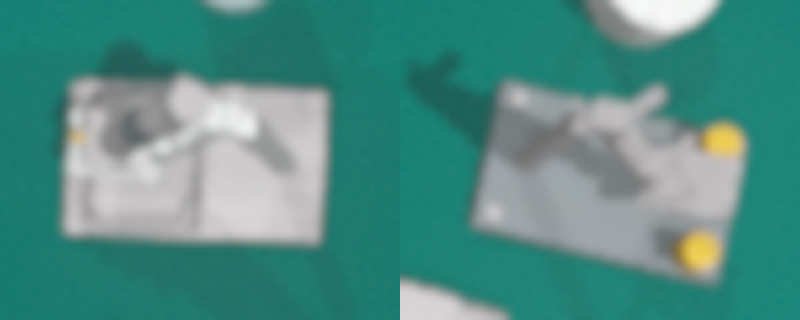

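View pics/sc.png

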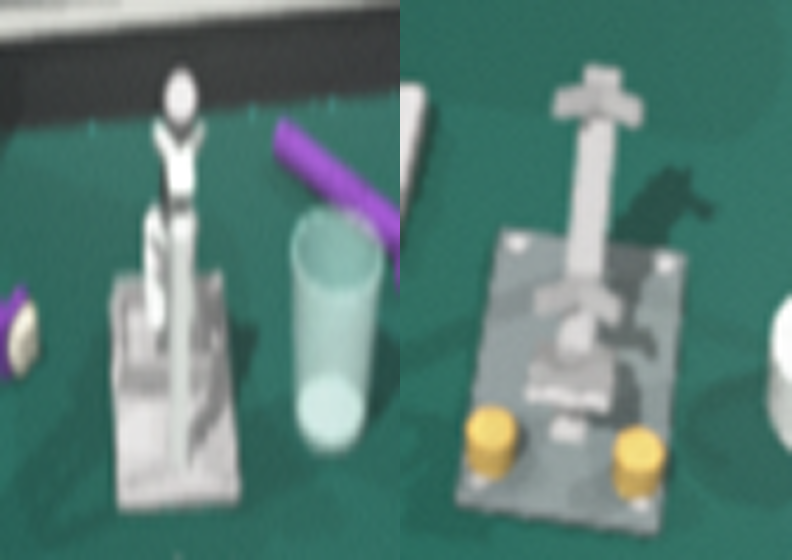

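Crops: the finger in the drain rest has its heel up, towards world -y, and its felt down towards +y. The dressing rest leans with its upper vee towards +y. I'll now fit the poses and write a move planner.

```bash
cat >> h.py <<'E'
from scipy.spatial.transform import Rotation as Ro
from scipy.optimize import least_squares
def ray(m,px,z):
    d=m["R"].T@np.array([(px[1]-m["cx"])/m["fx"],(px[0]-m["cy"])/m["fy"],1]);c=-m["R"].T@m["t"]
    return c+d*(z-c[2])/d[2]
def pose(p,rpy): T=np.eye(4);T[:3,:3]=Ro.from_euler("xyz",rpy).as_matrix();T[:3,3]=p;return T
def frame(gp,z,y): # tool pose with grasp point gp (19mm behind TCP), tool z and y
    z=np.array(z,float)/np.linalg.norm(z);y=np.array(y,float);y-=z*(y@z);y/=np.linalg.norm(y)
    T=np.eye(4);T[:3,:3]=np.c_[np.cross(y,z),y,z];T[:3,3]=np.array(gp)+19*z;return T
E
cat > fit.py <<'E'
from h import *;import pickle,sys
f=pickle.load(open("f0.pkl","rb"));S,T=f["side"][2],f["top"][2]
for n,z,a,b in(("drain_mid",118,(144,272),(162,157)),("clip_mid",91,(207,278),(164,262)),("dress_mid",118,(290,295),(164,375)),("dress_stop",57.4,(322,290),(177,378))):
    print(n,ray(S,a,z).round(1)[:2],ray(T,b,z).round(1)[:2])
W={c:cloud(f[c][1],f[c][2]) for c in f}
# base rectangles: grey (unsaturated) pixels projected at base-top height
for n,(u0,v0,u1,v1) in (("drain",(135,145,200,190)),("clip",(230,155,290,192)),("dress",(325,145,400,198))):
    im=f["top"][0];w=W["top"];sat=im.max(-1).astype(int)-im.min(-1)
    ok=np.zeros(sat.shape,np.uint8);ok[v0:v1,u0:u1]=((w[...,2]>8)&(w[...,2]<20)&(sat<45))[v0:v1,u0:u1]
    ok=cv2.morphologyEx(ok,cv2.MORPH_OPEN,np.ones((3,3),np.uint8))
    k,l,s,_=cv2.connectedComponentsWithStats(ok);i=1+np.argmax(s[1:,4])
    q=w[l==i][:,:2];r=cv2.minAreaRect(q.astype(np.float32));print(n,len(q),np.round(r[0],1),np.round(r[1],1),round(r[2],1))
# rod in drain
P=[]
for c in W:
    A=W[c].reshape(-1,3);A=A[(abs(A[:,0]-542)<25)&(abs(A[:,1]-300)<60)&(A[:,2]>70)&(A[:,2]<185)];P.append(A)
def res(p,A):
    x,y,yaw=p;a=np.array([-.5*np.sin(-yaw),-.5*np.cos(yaw),.866]);d=A-[x,y,118];s=d@a
    return np.linalg.norm(d-s[:,None]*a,axis=1)-10,s
for A in P+[np.vstack(P)]:
    p=np.array([541,300,0.])
    for it in range(8):
        e,s=res(p,A);k=(abs(e)<8)&(s>-50)&(s<68)&(abs(abs(s)-42)>0)
        p=least_squares(lambda p:res(p,A[k])[0],p,loss="soft_l1",f_scale=2).x
    print("rod",p.round(3),k.sum(),np.abs(res(p,A[k])[0]).mean().round(2))
E
python3 fit.py
```

```text
drain_mid [546.  309.4] [546.3 299.7]
clip_mid [528.3  31.2] [539.2  19.4]
dress_mid [ 523.1 -283.8] [ 526.8 -284.1]
dress_stop [ 507.9 -324.9] [ 500.  -311.4]
drain 466 [539.8 262.1] [67.8 83.6] 87.5
clip 764 [524.7  21.6] [129.5  68.5] 82.0
dress 656 [ 517.9 -275.8] [118.4  84.5] 73.8
rod [ 5.44045e+02  2.94380e+02 -6.80000e-02] 105 2.7
rod [ 5.41862e+02  2.97824e+02 -4.50000e-02] 151 1.51
rod [ 5.42001e+02  2.97377e+02 -2.40000e-02] 245 2.03
```

Call:
move_arm(
  increments=[
    {"rz": 8,"tz": -1},
    {"rz": 8,"tz": -1},
    {"rz": 8,"tz": -1},
    {"rz": 8,"tz": -1},
    {"rz": 8,"tz": -1},
    {"rz": 8},
    {"rz": 8},
    {"rz": 8},
    {"rz": 8},
  ],
)

```text
invalid input
```

Call:
move_arm(
  increments=[
    {"tx": 0,"ty": 0,"tz": -1,"rx": 0,"ry": 0,"rz": 8,"gripper": 1},
    {"tx": 0,"ty": 0,"tz": -1,"rx": 0,"ry": 0,"rz": 8,"gripper": 1},
    {"tx": 0,"ty": 0,"tz": -1,"rx": 0,"ry": 0,"rz": 8,"gripper": 1},
    {"tx": 0,"ty": 0,"tz": -1,"rx": 0,"ry": 0,"rz": 8,"gripper": 1},
    {"tx": 0,"ty": 0,"tz": -1,"rx": 0,"ry": 0,"rz": 8,"gripper": 1},
    {"tx": 0,"ty": 0,"tz": 0,"rx": 0,"ry": 0,"rz": 8,"gripper": 1},
    {"tx": 0,"ty": 0,"tz": 0,"rx": 0,"ry": 0,"rz": 8,"gripper": 1},
    {"tx": 0,"ty": 0,"tz": 0,"rx": 0,"ry": 0,"rz": 8,"gripper": 1},
    {"tx": 0,"ty": 0,"tz": 0,"rx": 0,"ry": 0,"rz": 8,"gripper": 1},
  ],
  squeeze=60,
)

```text
clock: 2.0
eef_pos: [188.8, 595.8, 281.3]
tcp_rot: [-3.142, -0.0, 1.572]
contact_force: [0.5, -0.7, -0.8]
opening: 1.0
```

```bash
python3 - <<'E'
from rig import r
s=r.sense();print(s["clock"],s["qpos"].round(4),s["eef_pos"].round(2),s["tcp_rot"].round(4))
E
```

```text
2.0 [1.2616 0.3114 1.5788 0.     1.2513 1.26  ] [188.75 595.81 281.3 ] [-3.1416 -0.      1.5724]
```

```bash
cat >> h.py <<'E'
from scipy.linalg import logm,expm
def plan(T0,T1,vmax=4.5,wmax=8.0,n=None,line=False):
    D=np.linalg.inv(T0)@T1
    w=Ro.from_matrix(D[:3,:3]).as_rotvec(degrees=True);L=np.linalg.norm(D[:3,3])/10
    n=n or int(max(np.ceil(L/vmax),np.ceil(np.abs(w).max()/wmax),1))
    if np.abs(w).max()>1e-6 and not line:
        E=np.real(expm(np.real(logm(D))/n))
    else: E=np.eye(4);E[:3,3]=D[:3,3]/n;E[:3,:3]=Ro.from_rotvec(w/n,degrees=True).as_matrix()
    t=E[:3,3]/10;w=Ro.from_matrix(E[:3,:3]).as_rotvec(degrees=True)
    print(n,"rows of t",t.round(2),"r",w.round(2));return n
def cur():
    from rig import r
    s=r.sense();return pose(s["eef_pos"],s["tcp_rot"]),s
E
python3 - <<'E'
from h import *
T0,s=cur()
c,si=np.cos(np.radians(60)),np.sin(np.radians(60))
hx=np.array([-.045,-1,0]);hx/=np.linalg.norm(hx)
z=si*hx-np.array([0,0,c]);y=np.cross([0,0,1],hx)  # rest y
gp=np.array([542,298,118]);print(z,y)
plan(T0,frame(gp-120*z,z,y))
E
```

```text
[-0.03893174 -0.86514988 -0.5       ] [ 0.99898904 -0.04495451  0.        ]
10 rows of t [-1.37  3.62  2.01] r [ 0.14 -6.    0.24]
```

Call:
move_arm(
  increments=[
    {"tx": -1.37,"ty": 3.62,"tz": 2.01,"rx": 0.14,"ry": -6,"rz": 0.24,"gripper": 1},
    {"tx": -1.37,"ty": 3.62,"tz": 2.01,"rx": 0.14,"ry": -6,"rz": 0.24,"gripper": 1},
    {"tx": -1.37,"ty": 3.62,"tz": 2.01,"rx": 0.14,"ry": -6,"rz": 0.24,"gripper": 1},
    {"tx": -1.37,"ty": 3.62,"tz": 2.01,"rx": 0.14,"ry": -6,"rz": 0.24,"gripper": 1},
    {"tx": -1.37,"ty": 3.62,"tz": 2.01,"rx": 0.14,"ry": -6,"rz": 0.24,"gripper": 1},
  ],
  squeeze=60,
)

```text
clock: 2.5
eef_pos: [370.6, 508.1, 197.0]
tcp_rot: [-3.134, 0.527, 1.559]
contact_force: [1.0, -0.1, 0.1]
opening: 0.999
```

```bash
cat > kin.py <<'E'
from h import *
Q=[[1.26161879,.353033499,1.63339977,0,1.15522365,-.0024],[1.2616,.3114,1.5788,0,1.2513,1.26]]
X=[[188.726,595.817,231.26,-3.1415,0,2.83479],[188.75,595.81,281.3,-3.1416,0,1.5724]]
def Rz(a):return Ro.from_euler("z",a).as_matrix()
def Ry(a):return Ro.from_euler("y",a).as_matrix()
def fk(q,p,s4=1):
    a1,d1,L2,e,L3,L6,c=p
    R=Rz(q[0]);x=R@[a1,0,d1]
    R=R@Ry(q[1]);x=x+R@[0,0,L2];R=R@Ry(q[2]);x=x+R@[e,0,L3]
    R=R@Rz(s4*q[3])@Ry(q[4]);x=x+R@[0,0,L6];R=R@Rz(q[5]+c);return x,R
E
python3 - <<'E'
from kin import *
T,s=cur();print(s["qpos"].round(4).tolist(),s["eef_pos"].round(2).tolist(),s["tcp_rot"].round(4).tolist())
q=s["qpos"]
for s4 in(1,-1):
  for c in (np.pi/2,-np.pi/2):
    print(s4,c,(Ro.from_matrix(fk(q,[0,0,0,0,0,0,c],s4)[1].T@T[:3,:3]).magnitude()))
E
```

```text
[1.0649, 0.6573, 1.3234, -0.2346, 1.6361, 1.1207] [370.64, 508.14, 196.98] [-3.1342, 0.5273, 1.5586]
1 1.5707963267948966 7.123126666083232e-16
1 -1.5707963267948966 3.1415926535897927
-1 1.5707963267948966 0.4691817484820454
-1 -1.5707963267948966 3.1112615458351764
```

```bash
cat >> kin.py <<'E'
Q.append([1.0649,0.6573,1.3234,-0.2346,1.6361,1.1207]);X.append([370.64,508.14,196.98,0,0,0])
def fitp():
    def f(p): return np.concatenate([fk(q,[*p,0])[0]-np.array(x[:3]) for q,x in zip(Q,X)])
    s=least_squares(lambda p:np.r_[f(p),1e-4*(p-p0)],p0,x_scale=100);return s.x,f(s.x),s
p0=np.array([0,300,450,0,450,230.])
lo=np.array([-2.63,-.92,.06,-1.3,0,-3.02]);hi=np.array([2.63,2.1,2.66,4.44,2.69,3.02])
def ik(T,p,q0):
    P=[*p,np.pi/2]
    def f(q):
        x,R=fk(q,P);return np.r_[(x-T[:3,3])/100,Ro.from_matrix(R.T@T[:3,:3]).as_rotvec()]
    return least_squares(f,np.clip(q0,lo+1e-6,hi-1e-6),bounds=(lo,hi))
E
python3 - <<'E'
from kin import *
p,e,s=fitp();print(p.round(1),e.round(2),np.linalg.svd(s.jac)[1])
def path(name,pts,q):
    for T in pts:
        s=ik(T,p,q);q=s.x;print(name,q.round(2),round(s.cost,6))
    return q
hx=np.array([-.045,-1,0]);hx/=np.linalg.norm(hx)
for lean in(30,45,50,60):
  c,si=np.cos(np.radians(lean)),np.sin(np.radians(lean))
  z=si*hx-np.array([0,0,c]);y=np.cross([0,0,1],hx);gp=np.array([542,298,118])
  path("drain%d"%lean,[frame(gp-d*z,z,y) for d in(120,60,0)],np.array(Q[-1]))
d=np.array([.139,.99,0]);y=np.array([.99,-.139,0])
qc=path("clip",[frame([525,22,91+h],[0,0,-1],y) for h in(100,0)],np.array([0,.5,1.5,0,1.1,0]))
hx=np.array([.279,.96,0])
for lean in(0,15,30,45,60):
  c,si=np.cos(np.radians(lean)),np.sin(np.radians(lean))
  z=si*hx-np.array([0,0,c]);y=np.cross(hx,[0,0,1]);gp=np.array([523,-284,118])
  path("dress%d"%lean,[frame(gp-d*z,z,y) for d in(120,60,0)],np.r_[-.6,.5,1.5,.3,1.1,-.5])
E
```

```text
[-5.000e-01  2.936e+02  5.591e+02  5.480e+01  4.964e+02  3.367e+02] [ 1.4  -0.59 -0.24  1.43 -0.46 -0.02  0.17  0.06  0.25] [3.42572927 2.47262935 0.36192049 0.11966923 0.05379276 0.04772316]
drain30 [ 0.75  0.62  1.37 -0.36  1.55  0.88] 0.0
drain30 [ 0.72  0.64  1.46 -0.37  1.44  0.89] 0.0
drain30 [ 0.69  0.67  1.54 -0.39  1.33  0.91] 0.0
drain45 [ 0.83  0.79  1.22 -0.48  1.76  0.94] 0.0
drain45 [ 0.8   0.79  1.33 -0.49  1.66  0.96] 0.0
drain45 [ 0.76  0.79  1.43 -0.51  1.55  0.98] 0.0
drain50 [ 0.85  0.85  1.17 -0.52  1.83  0.95] 0.0
drain50 [ 0.81  0.84  1.29 -0.53  1.73  0.97] 0.0
drain50 [ 0.77  0.84  1.39 -0.55  1.62  1.  ] 0.0
drain60 [ 0.88  0.97  1.07 -0.6   1.97  0.95] 0.0
drain60 [ 0.84  0.94  1.21 -0.61  1.86  0.99] 0.0
drain60 [ 0.8   0.92  1.33 -0.62  1.76  1.02] 0.0
clip [0.04 0.26 1.9  0.   0.97 0.18] 0.0
clip [0.04 0.41 1.97 0.   0.76 0.18] 0.0
dress0 [-0.5   0.32  1.71  0.    1.11 -0.21] 0.0
dress0 [-0.5   0.38  1.76 -0.    0.99 -0.21] 0.0
dress0 [-0.5   0.46  1.8   0.    0.88 -0.21] 0.0
dress15 [-0.67  0.39  1.65  0.26  1.22 -0.49] 0.0
dress15 [-0.65  0.44  1.71  0.27  1.1  -0.51] 0.0
dress15 [-0.63  0.5   1.76  0.3   0.99 -0.52] 0.0
dress30 [-0.82  0.5   1.57  0.45  1.38 -0.7 ] 0.0
dress30 [-0.78  0.54  1.64  0.48  1.27 -0.71] 0.0
dress30 [-0.74  0.59  1.7   0.51  1.16 -0.74] 0.0
dress45 [-0.93  0.65  1.49  0.6   1.55 -0.83] 0.0
dress45 [-0.88  0.66  1.57  0.63  1.45 -0.85] 0.0
dress45 [-0.83  0.69  1.64  0.67  1.35 -0.88] 0.0
dress60 [-1.    0.81  1.4   0.72  1.73 -0.91] 0.0
dress60 [-0.95  0.81  1.49  0.75  1.63 -0.94] 0.0
dress60 [-0.89  0.82  1.57  0.79  1.54 -0.97] 0.0
```

Call:
move_arm(
  increments=[
    {"tx": -1.37,"ty": 3.62,"tz": 2.01,"rx": 0.14,"ry": -6,"rz": 0.24,"gripper": 1},
    {"tx": -1.37,"ty": 3.62,"tz": 2.01,"rx": 0.14,"ry": -6,"rz": 0.24,"gripper": 0.7},
    {"tx": -1.37,"ty": 3.62,"tz": 2.01,"rx": 0.14,"ry": -6,"rz": 0.24,"gripper": 0.4},
    {"tx": -1.37,"ty": 3.62,"tz": 2.01,"rx": 0.14,"ry": -6,"rz": 0.24,"gripper": 0.3},
    {"tx": -1.37,"ty": 3.62,"tz": 2.01,"rx": 0.14,"ry": -6,"rz": 0.24,"gripper": 0.3},
    {"tx": 0,"ty": 0,"tz": 0,"rx": 0,"ry": 0,"rz": 0,"gripper": 0.3},
    {"tx": 0,"ty": 0,"tz": 0,"rx": 0,"ry": 0,"rz": 0,"gripper": 0.3},
  ],
  squeeze=60,
)

```text
clock: 3.2
eef_pos: [547.3, 386.4, 166.5]
tcp_rot: [-3.138, 1.048, 1.533]
contact_force: [-0.8, -0.2, 0.5]
opening: 0.648
```

```bash
python3 - <<'E'
from h import *
from rig import r
T0,s=cur()
c,si=np.cos(np.radians(60)),np.sin(np.radians(60))
hx=np.array([-.045,-1,0]);hx/=np.linalg.norm(hx)
z=si*hx-np.array([0,0,c]);y=np.cross([0,0,1],hx);gp=np.array([542,298,118])
print(s["eef_pos"],s["opening"]);plan(T0,frame(gp-50*z,z,y));plan(T0,frame(gp,z,y))
ims=[]
for cam,n in(("side",None),("top",None)):
    p,d=r.grab_frame(cam);m=r.camera_model(cam)
    for X in(gp,gp-25*z,T0[:3,3]-19*T0[:3,2]):
        k=m["R"]@X+m["t"];u=(m["fx"]*k[0]/k[2]+m["cx"]);v=(m["fy"]*k[1]/k[2]+m["cy"])
        if X is gp: u0,v0=u,v
        p=p.copy();p[int(round(v)),int(round(u))]=[255,0,0]
    a=p[int(v0)-45:int(v0)+45,int(u0)-60:int(u0)+60]
    ims.append(cv2.resize(a,(400,300),interpolation=cv2.INTER_NEAREST))
    for q in("finger_mid","felt","finger_heel"): print(cam,q,[(np.round(x["location"],1).tolist(),round(x["confidence"],2)) for x in r.place_of(q,cam)][:4])
cv2.imwrite("pics/pre.png",cv2.cvtColor(np.hstack(ims),cv2.COLOR_RGB2BGR))
E
```

```text
[547.27352521 386.43855075 166.46485194] 0.6483772330759062
2 rows of t [-0.11 -0.07  3.5 ] r [0.08 0.03 0.11]
3 rows of t [-0.07 -0.05  4.  ] r [0.06 0.02 0.07]
side finger_mid [([179.9, 156.6], 0.72), ([329.5, 335.7], 0.62), ([147.4, 309.9], 0.49)]
side felt [([192.9, 150.6], 0.59), ([154.8, 326.1], 0.54), ([166.6, 239.4], 0.51)]
side finger_heel [([154.7, 207.3], 0.7), ([265.7, 365.7], 0.54), ([141.3, 294.5], 0.47), ([139.5, 274.3], 0.41)]
top finger_mid [([223.4, 138.2], 0.88), ([305.7, 163.4], 0.86), ([121.5, 122.5], 0.82), ([160.1, 156.0], 0.81)]
top felt [([204.3, 151.9], 0.5), ([307.5, 185.0], 0.41), ([104.9, 142.5], 0.39), ([226.2, 319.1], 0.32)]
top finger_heel [([240.3, 122.6], 0.91), ([138.1, 105.6], 0.74), ([157.0, 164.9], 0.65)]
```

View pics/pre.png

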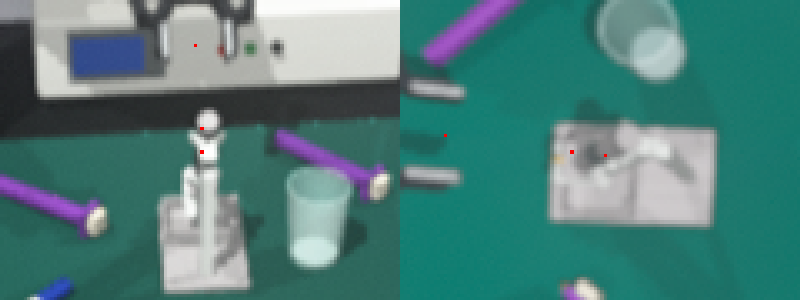

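Pre-grasp view: side crop, jaws at (165–230,40) centred on the rod at (207,150). In the top crop the projected midpoint (605,155) falls on the rod. Going in.

Call:
move_arm(
  increments=[
    {"tx": -0.07,"ty": 0,"tz": 3,"rx": 0,"ry": 0,"rz": 0,"gripper": 0.3},
    {"tx": -0.07,"ty": 0,"tz": 3,"rx": 0,"ry": 0,"rz": 0.1,"gripper": 0.3},
    {"tx": -0.07,"ty": 0,"tz": 3,"rx": 0,"ry": 0,"rz": 0.1,"gripper": 0.3},
    {"tx": 0,"ty": 0,"tz": 2,"rx": 0,"ry": 0,"rz": 0,"gripper": 0.3},
    {"tx": 0,"ty": 0,"tz": 1,"rx": 0,"ry": 0,"rz": 0,"gripper": 0.3},
    {"tx": 0,"ty": 0,"tz": 0,"rx": 0,"ry": 0,"rz": 0,"gripper": 0.3},
  ],
  squeeze=60,
)

```text
clock: 4.2
eef_pos: [542.7, 281.6, 109.9]
tcp_rot: [3.137, 1.048, 1.526]
contact_force: [0.2, -0.2, -0.3]
opening: 0.649
```

Call:
move_arm(
  increments=[
    {"tx": 0,"ty": 0,"tz": 0,"rx": 0,"ry": 0,"rz": 0,"gripper": -0.2},
    {"tx": 0,"ty": 0,"tz": 0,"rx": 0,"ry": 0,"rz": 0,"gripper": -0.35},
    {"tx": 0,"ty": 0,"tz": 0,"rx": 0,"ry": 0,"rz": 0,"gripper": -0.4},
    {"tx": 0,"ty": 0,"tz": 0,"rx": 0,"ry": 0,"rz": 0,"gripper": -0.45},
    {"tx": 0,"ty": 0,"tz": 0,"rx": 0,"ry": 0,"rz": 0,"gripper": -0.45},
  ],
  squeeze=60,
)

```text
clock: 4.7
eef_pos: [543.0, 282.6, 110.0]
tcp_rot: [3.136, 1.047, 1.525]
contact_force: [1.0, -0.7, 0.1]
opening: 0.275
```

Call:
move_arm(
  increments=[
    {"tx": 0,"ty": 0,"tz": 0,"rx": 0,"ry": 0,"rz": 0,"gripper": -0.7},
    {"tx": 0,"ty": 0,"tz": 0,"rx": 0,"ry": 0,"rz": 0,"gripper": -1},
    {"tx": 0,"ty": 0,"tz": 0,"rx": 0,"ry": 0,"rz": 0,"gripper": -1},
    {"tx": 0,"ty": 0,"tz": 0,"rx": 0,"ry": 0,"rz": 0,"gripper": -1},
  ],
  squeeze=70,
)

```text
clock: 5.1
eef_pos: [543.3, 282.7, 110.1]
tcp_rot: [3.134, 1.046, 1.524]
contact_force: [2.4, 5.5, 2.1]
opening: 0.21
```

Call:
move_arm(
  increments=[
    {"tx": 0,"ty": 0,"tz": -1,"rx": 0,"ry": 0,"rz": 0,"gripper": -1},
    {"tx": 0,"ty": 0,"tz": -2,"rx": 0,"ry": 0,"rz": 0,"gripper": -1},
    {"tx": 0,"ty": 0,"tz": -3,"rx": 0,"ry": 0,"rz": 0,"gripper": -1},
    {"tx": -0.5,"ty": 0,"tz": -3,"rx": 0,"ry": 0,"rz": 0,"gripper": -1},
    {"tx": -1,"ty": 0,"tz": -3,"rx": 0,"ry": 0,"rz": 0,"gripper": -1},
    {"tx": -2,"ty": 0,"tz": -2,"rx": 0,"ry": 0,"rz": 0,"gripper": -1},
    {"tx": -3,"ty": 0,"tz": -1,"rx": 0,"ry": 0,"rz": 0,"gripper": -1},
    {"tx": -3,"ty": 0,"tz": 0,"rx": 0,"ry": 0,"rz": 0,"gripper": -1},
    {"tx": -2,"ty": 0,"tz": 0,"rx": 0,"ry": 0,"rz": 0,"gripper": -1},
    {"tx": 0,"ty": 0,"tz": 0,"rx": 0,"ry": 0,"rz": 0,"gripper": -1},
  ],
  squeeze=70,
)

```text
clock: 6.1
eef_pos: [545.7, 354.1, 287.0]
tcp_rot: [3.132, 1.045, 1.521]
contact_force: [0.5, -0.8, -2.2]
opening: 0.209
```

```bash
python3 - <<'E'
from h import *
from rig import r
import pickle
T0,s=cur();g=T0[:3,3]-19*T0[:3,2]
print(s["eef_pos"],s["opening"],s["contact_force"],"tool x",T0[:3,0],"gp",g)
out={}
ims=[]
for cam in("side","top"):
    p,d=r.grab_frame(cam);m=r.camera_model(cam);out[cam]=(p,d,m)
    for q in("finger_mid","felt","finger_heel"): print(cam,q,[(np.round(x["location"],1).tolist(),round(x["confidence"],2)) for x in r.place_of(q,cam)][:4])
    k=m["R"]@g+m["t"];u=int(m["fx"]*k[0]/k[2]+m["cx"]);v=int(m["fy"]*k[1]/k[2]+m["cy"]);print(cam,"g at",v,u)
    p=p.copy();p[v,u]=[255,0,0];u=max(u,60);v=max(v,45)
    ims.append(cv2.resize(p[v-45:v+45,u-60:u+60],(400,300),interpolation=cv2.INTER_CUBIC))
cv2.imwrite("pics/held.png",cv2.cvtColor(np.hstack(ims),cv2.COLOR_RGB2BGR))
pickle.dump(out,open("f1.pkl","wb"))
# free of gripper now: points of the clip and dress stands (no rod); rod/tool-frame points
for cam in out:
    W=cloud(out[cam][1],out[cam][2]).reshape(-1,3);L=(W-g)@T0[:3,:3]
    for lo in range(-80,90,10):
        t=L[(abs(L[:,1])<20)&(abs(L[:,2])<22)&(L[:,0]>lo)&(L[:,0]<lo+10)]
        if len(t)>3:print(cam,lo,len(t),np.median(t,0).round(1),t[:,1:].min(0).round(),t[:,1:].max(0).round())
E
```

```text
[545.71739539 354.12512916 286.96820238] 0.20931868628472672 [ 0.50009657 -0.78164019 -2.21661247] tool x [ 0.02509545  0.50115901 -0.86499125] gp [546.36153834 370.54757777 296.50173591]
side finger_mid [([163.3, 221.5], 0.8), ([86.4, 268.2], 0.79), ([146.0, 308.1], 0.79), ([180.1, 157.8], 0.76)]
side felt [([167.7, 240.2], 0.58), ([152.9, 325.8], 0.58), ([190.0, 151.8], 0.39)]
side finger_heel [([154.4, 208.8], 0.79), ([76.0, 269.4], 0.63), ([234.9, 312.9], 0.62), ([171.5, 164.0], 0.52)]
side g at 84 270
top finger_mid [([304.6, 161.4], 0.95), ([225.1, 138.8], 0.91), ([119.5, 122.4], 0.63), ([146.6, 105.3], 0.48)]
top felt [([204.2, 152.0], 0.6), ([306.0, 186.9], 0.42)]
top finger_heel [([135.8, 106.7], 0.9), ([296.8, 137.6], 0.8), ([241.9, 120.9], 0.63), ([138.4, 112.8], 0.58)]
top g at 147 104
side -80 10 [-70.5  -0.3   5.9] [-9.  0.] [ 6. 13.]
side -70 31 [-67.3   0.    4.5] [ -9. -11.] [ 9. 15.]
side -60 11 [-57.4  -2.9  10.4] [-9.  2.] [10. 14.]
side -50 14 [-45.3  -2.1  10.2] [-10.   3.] [ 7. 13.]
side -40 15 [-35.2  -1.8  11.4] [-10.   3.] [ 8. 17.]
side -30 10 [-23.4  -5.3 
[... 291 characters left out ...]
4.7 -1.2  9.7] [-7.  5.] [ 9. 14.]
side 40 13 [45.2 -3.7  9.2] [-10.  -2.] [10. 14.]
side 50 28 [57.3  3.  10.1] [-13.  -5.] [14. 18.]
side 60 30 [62.5 -6.4 12.5] [-15. -13.] [15. 18.]
top -70 84 [-65.6  -2.4   2.4] [-12.  -7.] [ 7. 11.]
top -60 13 [-56.3  -8.2  -4.1] [-12.  -7.] [1. 9.]
top -50 11 [-44.5  -9.2  -3.2] [-11.  -7.] [-1.  9.]
top -40 10 [-36.  -10.2  -0.1] [-11.  -6.] [4. 9.]
top -30 14 [-27.3  -9.1  -2.7] [-12.  -7.] [1. 9.]
top -20 17 [-14.2  -9.9  -4.7] [-20. -20.] [11.  9.]
top -10 153 [ -6.3 -11.4  -6.2] [-20. -21.] [20. 20.]
top 0 18 [ 3.5  6.8 -7.1] [-18. -21.] [ 9. 20.]
top 10 4 [ 12.8   7.7 -15.9] [  7. -17.] [  9. -13.]
top 60 38 [63.1  3.8 -5.9] [-17. -12.] [13. 18.]
```

View pics/held.png

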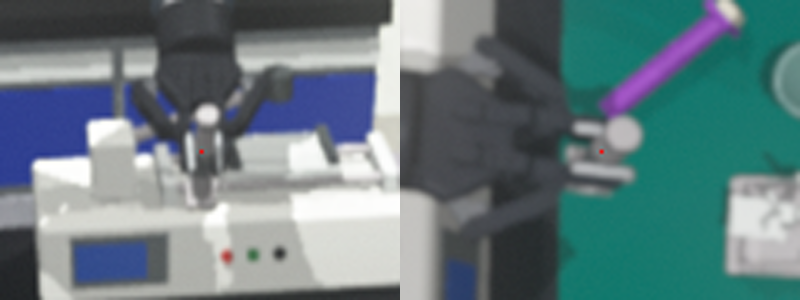

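Held view: the finger is between the pads, with the grasp point within about 2 mm of its axis. The heel reads -70 mm along tool x, so it is held at its middle. Next I'll measure the clips and the dressing rest.

```bash
cat > fit2.py <<'E'
from h import *;import pickle
F=[pickle.load(open(f,"rb")) for f in("f0.pkl","f1.pkl")]
A={c:np.vstack([cloud(f[c][1],f[c][2]).reshape(-1,3) for f in F]) for c in("side","top")}
print("clip")
for c in A:
    a=A[c];a=a[(abs(a[:,0]-527)<45)&(abs(a[:,1]-21)<65)&(a[:,2]>86)&(a[:,2]<112)]
    for sgn in(1,-1):
        t=a[sgn*(a[:,1]-21)>15];q=np.percentile(t,[4,96],axis=0)
        print(c,sgn,len(t),"midrange",q.mean(0).round(1),"span",(q[1]-q[0]).round(1))
# drain offsets: rod mid vs base corners; dress: base via mat-colour outline at base-top height
for n,(u0,v0,u1,v1) in (("drain",(135,145,200,195)),("clip",(228,150,292,195)),("dress",(325,148,400,198))):
    im=F[0]["top"][0];m=F[0]["top"][2];w=cloud(F[0]["top"][1],m)
    hsv=cv2.cvtColor(im,cv2.COLOR_RGB2HSV);g=((hsv[...,0]>70)&(hsv[...,0]<95)&(hsv[...,1]>120)).astype(np.uint8)
    ok=np.zeros_like(g);ok[v0:v1,u0:u1]=1-g[v0:v1,u0:u1];ok=cv2.morphologyEx(ok,cv2.MORPH_OPEN,np.ones((3,3),np.uint8))
    k,l,s,_=cv2.connectedComponentsWithStats(ok);i=1+np.argmax(s[1:,4]);M=l==i
    low=M&(w[...,2]<22)&(w[...,2]>5);q=np.array([ray(m,(v,u),11.)[:2] for v,u in zip(*np.where(low))],np.float32)
    r=cv2.minAreaRect(q);print(n,len(q),np.round(r[0],1),np.round(r[1],1),round(r[2],1))
# dress: spine/vee points, rest-plane direction
print("dress")
yaw=np.radians(73.8);hx=np.array([np.cos(yaw),np.sin(yaw),0]);hy=np.array([-hx[1],hx[0],0])
z=.866*hx-[0,0,.5];a_=.5*hx+[0,0,.866]
for c in A:
    a=A[c];a=a[(abs(a[:,0]-523)<50)&(abs(a[:,1]+284)<75)&(a[:,2]>28)&(a[:,2]<175)]
    L=np.c_[(a-[524,-284,118])@hy,(a-[524,-284,118])@a_,(a-[524,-284,118])@z]
    for lo in range(-85,56,7):
        t=L[(L[:,1]>lo)&(L[:,1]<lo+7)&(abs(L[:,0])<24)&(abs(L[:,2])<45)]
        if len(t)>5: q=np.percentile(t,[5,95],axis=0);print(c,lo,len(t),"y",q[:,0].round(1),"mid",q[:,0].mean().round(1),"z",np.percentile(t[:,2],[5,50,95]).round(1))
E
python3 fit2.py
```

```text
clip
side 1 63 midrange [532.1  61.6  98.8] span [34.1 16.8 15.3]
side -1 66 midrange [521.1 -21.6  96.7] span [32.5 14.1 16.9]
top 1 77 midrange [530.8  63.4  97.7] span [35.7 11.7 20.4]
top -1 76 midrange [520.4 -20.3  97.1] span [35.5 12.2 19.4]
drain 864 [546.4 298.3] [149.3  95.4] 88.5
clip 920 [528.6  22.3] [133.3  78. ] 81.8
dress 901 [ 524.8 -287.4] [146.5 105.3] 74.4
dress
side -85 10 y [-9.9  9.2] mid -0.3 z [-21.8 -20.2 -18.5]
side -78 319 y [-11.   19.7] mid 4.4 z [-23.2  -5.6  20. ]
side -71 43 y [-2.1 11.9] mid 4.9 z [11.5 19.  22.8]
side -64 34 y [-1.6 10.3] mid 4.3 z [16.2 18.9 21.7]
side -57 15 y [-6.4 20.8] mid 7.2 z [-0.8 10.9 20.3]
side -50 78 y [-9.1 19.1] mid 5.0 z [-4.7  2.5 10.1]
side -43 107 y [-9.7 19.1] mid 4.7 z [-4.2  5.6 21. ]
side -36 32 y [-0.9 10.7] mid 4.9 z [17.2 19.2 21. ]
side -29 36 y [-0.2 11.4] mid 5.6 z [16.1 18.8 21. ]
side -22 35 y [-1.6 11.8] mid 5.1 z [16.6 19.1 22.3]
side -15 36 y [-1.2 10.5] mid 4.6 z [16.5 18.7 21.7]
side -8 36 y [-0.4 11.2] mid 5.4 z [15.3 18.4 22.2]
side -1 36 y [-0.3 11.9] mid 5.8 z [16.5 18.9 22.1]
side 6 36 y [-1.2
[... 427 characters left out ...]
 20.6] mid 7.9 z [-3.5  7.  20.6]
top -43 72 y [-6.2 20.3] mid 7.0 z [-3.   7.3 19. ]
top -36 12 y [-1.  13.7] mid 6.3 z [ 2.8 18.7 21.8]
top -22 9 y [ 5.5 14.2] mid 9.8 z [17.9 19.3 24.4]
top -15 8 y [ 8.5 13.8] mid 11.1 z [18.  19.  23.4]
top -8 10 y [ 3.9 13.8] mid 8.9 z [17.7 19.4 24.9]
top -1 8 y [ 7.7 13.9] mid 10.8 z [18.6 19.  25.9]
top 6 7 y [ 8.6 14.3] mid 11.5 z [18.6 19.5 38.2]
top 13 12 y [ 9.8 13.8] mid 11.8 z [18.8 30.  42.3]
top 20 10 y [ 3.2 14.3] mid 8.8 z [20.  40.4 44. ]
top 27 38 y [ 0.9 13.9] mid 7.4 z [14.7 34.2 42. ]
top 34 31 y [-4.9 18.6] mid 6.9 z [-3.2 10.2 37.8]
top 41 102 y [-5.7 20.7] mid 7.5 z [-2.9 10.  24.4]
top 48 24 y [ 0.9 14.9] mid 7.9 z [ 5.7 19.6 24. ]
```

```bash
cat > fit3.py <<'E'
from h import *;import pickle
F=[pickle.load(open(f,"rb")) for f in("f0.pkl","f1.pkl")]
def go(name,fs,hx,mid):
    hx=np.array([*hx,0.]);hx/=np.linalg.norm(hx);hy=np.array([-hx[1],hx[0],0]);z=.866*hx-[0,0,.5];a_=.5*hx+[0,0,.866]
    for c in("side","top"):
        a=np.vstack([cloud(f[c][1],f[c][2]).reshape(-1,3) for f in fs]);d=a-mid
        L=np.c_[d@hy,d@a_,d@z];L=L[(abs(L[:,0])<16)]
        pl=L[(abs(L[:,2])<12)&(abs(L[:,1]+73)<12)];h,e=np.histogram(pl[:,1],np.arange(-85,-60,2))
        sp=L[(abs(L[:,0])<7)&(abs(L[:,1])<30)&(abs(L[:,2]-21)<7)]
        print(name,c,"plate",np.median(pl[:,1]).round(1),h,"spine",np.median(sp[:,2]).round(1) if len(sp) else None,len(sp))
        for sg in(1,-1):
            v=L[(abs(L[:,0])>8)&(abs(L[:,1]-sg*42)<12)&(L[:,2]<14)&(L[:,2]>-10)]
            if len(v)>5:print("   vee",sg,len(v),np.percentile(v[:,1],[5,50,95]).round(1),"z",np.percentile(v[:,2],[5,50,95]).round(1))
    return hx
hx=np.array([np.cos(np.radians(74)),np.sin(np.radians(74))]);lat=5*np.array([-hx[1],hx[0]])
go("dress",F,hx,np.array([524+lat[0],-284+lat[1],118]))
go("drain f1",F[1:],(-.04,-1),np.array([543,298,118]))
E
python3 fit3.py
```

```text
dress side plate -72.9 [ 0  0  0  0  0 57 66  3  0  0  0  0] spine 18.8 298
   vee 1 78 [35.1 40.4 44.4] z [-4.6 -0.9  4. ]
   vee -1 75 [-50.5 -43.6 -39.3] z [-5.9 -0.5  4.3]
dress top plate -72.0 [ 0  0  0  1 12 42 61 46  3  0  0  0] spine 19.0 22
   vee 1 34 [37.  43.7 46.9] z [-3.3  0.4 10.8]
   vee -1 31 [-46. -39. -36.] z [-3.7  0.6 11.6]
drain f1 side plate -77.5 [1 1 3 8 5 3 0 1 0 0 0 0] spine 26.6 3
   vee 1 13 [38.1 44.9 47.6] z [ 1.7  5.6 10.9]
   vee -1 10 [-47.8 -43.8 -37.5] z [1.3 4.3 9.9]
drain f1 top plate -75.5 [ 0  0  3 20 35 27  5  3  0  0  0  0] spine 22.6 13
   vee 1 18 [41.6 47.5 49.6] z [0.1 4.3 8.6]
   vee -1 18 [-44.9 -36.5 -33.5] z [-0.3  3.6  7.9]
```

```bash
python3 - <<'E'
from kin import *
T0,s=cur()
a=np.radians(82.5);y=[np.sin(a),-np.cos(a),0];T1=frame([527,21,200],[0,0,-1],y)
plan(T0,T1);print(T1[:3,3])
p,_,_=fitp();print(s["qpos"].round(2),ik(T1,p,s["qpos"]).x.round(2))
E
```

```text
8 rows of t [-2.89  0.08  3.55] r [0.35 7.5  0.58]
[527.  21. 181.]
[ 0.86  0.82  1.11 -0.65  2.05  0.86] [ 0.04  0.26  1.89 -0.    0.99  0.17]
```

Call:
move_arm(
  increments=[
    {"tx": -2.89,"ty": 0.08,"tz": 3.55,"rx": 0.35,"ry": 7.5,"rz": 0.58,"gripper": -1},
    {"tx": -2.89,"ty": 0.08,"tz": 3.55,"rx": 0.35,"ry": 7.5,"rz": 0.58,"gripper": -1},
    {"tx": -2.89,"ty": 0.08,"tz": 3.55,"rx": 0.35,"ry": 7.5,"rz": 0.58,"gripper": -1},
    {"tx": -2.89,"ty": 0.08,"tz": 3.55,"rx": 0.35,"ry": 7.5,"rz": 0.58,"gripper": -1},
    {"tx": -2.89,"ty": 0.08,"tz": 3.55,"rx": 0.35,"ry": 7.5,"rz": 0.58,"gripper": -1},
    {"tx": -2.89,"ty": 0.08,"tz": 3.55,"rx": 0.35,"ry": 7.5,"rz": 0.58,"gripper": -1},
    {"tx": -2.89,"ty": 0.08,"tz": 3.55,"rx": 0.35,"ry": 7.5,"rz": 0.58,"gripper": -1},
    {"tx": -2.89,"ty": 0.08,"tz": 3.55,"rx": 0.35,"ry": 7.5,"rz": 0.58,"gripper": -1},
    {"tx": 0,"ty": 0,"tz": 0,"rx": 0,"ry": 0,"rz": 0,"gripper": -1},
    {"tx": 0,"ty": 0,"tz": 0,"rx": 0,"ry": 0,"rz": 0,"gripper": -1},
  ],
  squeeze=90,
)

```text
clock: 7.5
eef_pos: [525.8, 17.8, 180.9]
tcp_rot: [-3.14, 0.001, 1.434]
contact_force: [0.3, -0.2, -2.6]
opening: 0.203
```

```bash
cat > chk.py <<'E'
from h import *
from rig import r
import pickle,sys
# rod points in the tool frame (x along rod) from both cameras; optional target prints the plan
def look(name,view=True,half=22):
    T0,s=cur();g=T0[:3,3]-19*T0[:3,2];out={};ims=[]
    print(s["clock"],"tcp",s["eef_pos"].round(1),"F",s["contact_force"].round(1),"open",round(s["opening"],3),"gp",g.round(1),"x",T0[:3,0].round(3),"z",T0[:3,2].round(3))
    for cam in("side","top"):
        p,d=r.grab_frame(cam);m=r.camera_model(cam);out[cam]=(p,d,m)
        L=(cloud(d,m).reshape(-1,3)-g)@T0[:3,:3]
        for lo,hi in((-75,-60),(-60,-40),(-40,-20),(20,40),(40,55),(57,67),(67,80)):
            t=L[(abs(L[:,1])<half)&(abs(L[:,2])<half)&(L[:,0]>lo)&(L[:,0]<hi)]
            if len(t)>5:q=np.percentile(t,[4,96],axis=0);print(cam,(lo,hi),len(t),"y",q[:,1].round(1),q[:,1].mean().round(1),"z",q[:,2].round(1),"x",q[:,0].round(1))
        k=m["R"]@g+m["t"];u=int(m["fx"]*k[0]/k[2]+m["cx"]);v=int(m["fy"]*k[1]/k[2]+m["cy"])
        u=min(max(u,60),452);v=min(max(v,45),339);ims.append(cv2.resize(p[v-45:v+45,u-60:u+60],(400,300),interpolation=cv2.INTER_CUBIC))
    cv2.imwrite(f"pics/{name}.png",cv2.cvtColor(np.hstack(ims),cv2.COLOR_RGB2BGR));pickle.dump(out,open(name+".pkl","wb"))
    return T0,s
E
python3 - <<'E'
from chk import *
T0,s=look("clipabove")
a=np.radians(82.5);y=[np.sin(a),-np.cos(a),0]
plan(T0,frame([527,21,112],[0,0,-1],y));plan(T0,frame([527,21,92],[0,0,-1],y))
E
```

```text
7.5 tcp [525.8  17.8 180.9] F [ 0.3 -0.2 -2.6] open 0.203 gp [525.9  17.8 199.9] x [ 0.136  0.991 -0.001] z [-0.002 -0.    -1.   ]
side (-75, -60) 53 y [-9.7  7.9] -0.9 z [-8.8  8.8] x [-71.5 -61.1]
side (-60, -40) 40 y [-9.9  7.9] -1.0 z [-10.1   1.2] x [-59.  -40.3]
side (-40, -20) 40 y [-10.   8.] -1.0 z [-9.1  1.7] x [-39.1 -21.2]
side (20, 40) 32 y [-7.7  8.4] 0.3 z [-8.8 -2.2] x [20.8 38.6]
side (40, 55) 22 y [-7.8  8.5] 0.3 z [-8.6 -1.7] x [40.9 53.3]
top (-75, -60) 22 y [-10.    5.7] -2.1 z [-10.8   0.7] x [-66.5 -60.4]
top (-60, -40) 68 y [-10.    7.4] -1.3 z [-10.8  -1.1] x [-58.9 -40.5]
top (-40, -20) 22 y [-9.8  0.7] -4.6 z [-11.1  -2.1] x [-39.1 -27.1]
top (20, 40) 25 y [-10.4   1.8] -4.3 z [-10.4  -1. ] x [26.5 39.7]
top (40, 55) 19 y [-9.7  6.3] -1.7 z [-10.9  -1.7] x [40.4 45.4]
2 rows of t [0.17 0.04 4.39] r [-0.05  0.02 -0.16]
3 rows of t [0.11 0.03 3.6 ] r [-0.03  0.01 -0.11]
```

Call:
move_arm(
  increments=[
    {"tx": 0.16,"ty": 0.04,"tz": 3,"rx": 0,"ry": 0,"rz": -0.16,"gripper": -1},
    {"tx": 0.16,"ty": 0.04,"tz": 3,"rx": 0,"ry": 0,"rz": -0.16,"gripper": -1},
    {"tx": 0,"ty": 0.02,"tz": 2,"rx": 0,"ry": 0,"rz": 0,"gripper": -1},
    {"tx": 0,"ty": 0,"tz": 1,"rx": 0,"ry": 0,"rz": 0,"gripper": -1},
    {"tx": 0,"ty": 0,"tz": 0.5,"rx": 0,"ry": 0,"rz": 0,"gripper": -1},
    {"tx": 0,"ty": 0,"tz": 0,"rx": 0,"ry": 0,"rz": 0,"gripper": -1},
  ],
  squeeze=90,
)

```text
clock: 8.2
eef_pos: [528.1, 25.1, 86.7]
tcp_rot: [-3.141, -0.0, 1.447]
contact_force: [-4.1, 0.4, -1.1]
opening: 0.204
```

Call:
move_arm(
  increments=[
    {"tx": 0,"ty": 0,"tz": 0.25,"rx": 0,"ry": 0,"rz": 0,"gripper": -1},
    {"tx": 0,"ty": 0,"tz": 0.25,"rx": 0,"ry": 0,"rz": 0,"gripper": -1},
  ],
  squeeze=90,
)

```text
clock: 8.4
eef_pos: [528.8, 24.1, 82.6]
tcp_rot: [3.139, -0.001, 1.446]
contact_force: [-4.7, -0.4, 2.4]
opening: 0.202
```

Call:
move_arm(
  increments=[
    {"tx": 0,"ty": 0,"tz": 0.25,"rx": 0,"ry": 0,"rz": 0,"gripper": -1},
    {"tx": 0,"ty": 0,"tz": 0.25,"rx": 0,"ry": 0,"rz": 0,"gripper": -1},
  ],
  squeeze=90,
)

```text
clock: 8.6
eef_pos: [528.3, 23.7, 76.7]
tcp_rot: [3.141, -0.001, 1.445]
contact_force: [-4.0, -0.1, -3.2]
opening: 0.204
```

Call:
move_arm(
  increments=[
    {"tx": 0,"ty": 0,"tz": 0.2,"rx": 0,"ry": 0,"rz": 0,"gripper": -1},
    {"tx": 0,"ty": 0,"tz": 0.2,"rx": 0,"ry": 0,"rz": 0,"gripper": -1},
    {"tx": 0,"ty": 0,"tz": 0,"rx": 0,"ry": 0,"rz": 0,"gripper": -1},
  ],
  squeeze=90,
)

```text
clock: 8.9
eef_pos: [527.8, 23.7, 73.3]
tcp_rot: [-3.141, -0.0, 1.445]
contact_force: [-10.2, 0.1, 14.5]
opening: 0.206
```

```bash
python3 - <<'E'
from chk import *
T0,s=look("clipin")
E
```

```text
8.9 tcp [527.8  23.7  73.3] F [-10.2   0.1  14.5] open 0.206 gp [527.8  23.7  92.3] x [0.125 0.992 0.   ] z [-0.  0. -1.]
side (-75, -60) 48 y [-9.4  6.6] -1.4 z [-9.  10.7] x [-72.2 -62.1]
side (-60, -40) 66 y [-14.9  16. ] 0.5 z [-12.8   3.5] x [-58.6 -41. ]
side (-40, -20) 35 y [-11.1   8.9] -1.1 z [-10.5  -1.9] x [-38.6 -22.2]
side (20, 40) 32 y [-6.2 11.1] 2.5 z [-9.2 -0.6] x [21.8 39.2]
side (40, 55) 10 y [-6.1 10. ] 2.0 z [-9.2 -3.2] x [40.3 45.7]
top (-60, -40) 6 y [ 8.7 15.9] 12.3 z [-13.7  -7.5] x [-49.1 -46.3]
top (20, 40) 15 y [-10.7   4.3] -3.2 z [-9.7 -5.6] x [32.7 39.7]
top (40, 55) 12 y [-9.7  7.9] -0.9 z [-11.1  -4. ] x [40.2 43.5]
```

View pics/clipin.png

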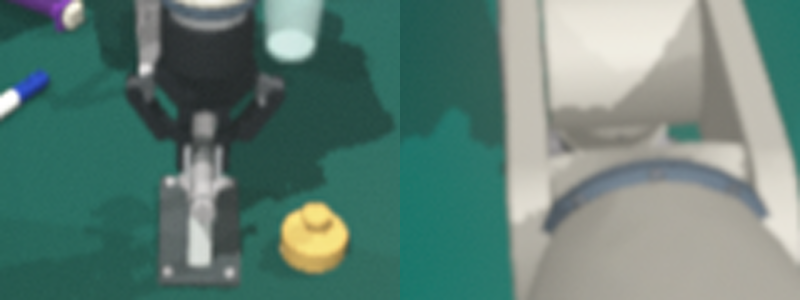

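Clip view: in the side crop (200,180) the rod lies level in both clips. It pushes back 14 N upward and 10 N sideways, so I'll ease it sideways and press a little more.

Call:
move_arm(
  increments=[
    {"tx": 0,"ty": -0.1,"tz": 0,"rx": 0,"ry": 0,"rz": 0.5,"gripper": -1},
    {"tx": 0,"ty": -0.1,"tz": 0.1,"rx": 0,"ry": 0,"rz": 0.5,"gripper": -1},
    {"tx": 0,"ty": 0,"tz": 0,"rx": 0,"ry": 0,"rz": 0,"gripper": -1},
  ],
  squeeze=90,
)

```text
clock: 9.3
eef_pos: [527.8, 23.7, 73.3]
tcp_rot: [3.138, -0.0, 1.429]
contact_force: [-7.4, -2.2, 18.8]
opening: 0.205
```

Call:
move_arm(
  increments=[
    {"tx": 0,"ty": 0,"tz": 0.15,"rx": 0,"ry": 0,"rz": 0,"gripper": -1},
    {"tx": 0,"ty": 0,"tz": 0,"rx": 0,"ry": 0,"rz": 0,"gripper": -1},
  ],
  squeeze=90,
)

```text
clock: 9.5
eef_pos: [527.9, 23.7, 73.1]
tcp_rot: [3.138, -0.0, 1.429]
contact_force: [-12.4, -2.8, 36.2]
opening: 0.197
```

Call:
move_arm(
  increments=[
    {"tx": 0,"ty": 0,"tz": -0.15,"rx": 0,"ry": 0,"rz": 0,"gripper": -1},
    {"tx": 0,"ty": -0.1,"tz": -0.1,"rx": 0,"ry": 0,"rz": 0,"gripper": -1},
    {"tx": 0,"ty": 0,"tz": 0,"rx": 0,"ry": 0,"rz": 0,"gripper": -1},
  ],
  squeeze=90,
)

```text
clock: 9.8
eef_pos: [527.1, 24.0, 73.4]
tcp_rot: [3.137, -0.001, 1.428]
contact_force: [-1.0, -1.7, 8.2]
opening: 0.206
```

Call:
move_arm(
  increments=[
    {"tx": 0,"ty": 0,"tz": 0,"rx": 0,"ry": 0,"rz": 0,"gripper": -0.4},
    {"tx": 0,"ty": 0,"tz": 0,"rx": 0,"ry": 0,"rz": 0,"gripper": 0},
    {"tx": 0,"ty": 0,"tz": 0,"rx": 0,"ry": 0,"rz": 0,"gripper": 0},
    {"tx": 0,"ty": 0,"tz": 0,"rx": 0,"ry": 0,"rz": 0,"gripper": 0},
    {"tx": 0,"ty": 0,"tz": 0,"rx": 0,"ry": 0,"rz": 0,"gripper": 0},
    {"tx": 0,"ty": 0,"tz": 0,"rx": 0,"ry": 0,"rz": 0,"gripper": 0},
  ],
  squeeze=90,
)

```text
clock: 10.4
eef_pos: [525.5, 24.3, 72.6]
tcp_rot: [3.141, -0.001, 1.428]
contact_force: [0.7, -0.6, 0.4]
opening: 0.498
```

```bash
python3 - <<'E'
from chk import *
T0,s=look("clipfree")
print(s["tcp_rot"])
E
```

```text
10.4 tcp [525.5  24.3  72.6] F [ 0.7 -0.6  0.4] open 0.498 gp [525.5  24.3  91.6] x [0.142 0.99  0.001] z [ 0.001  0.001 -1.   ]
side (-75, -60) 48 y [-6.2 10.3] 2.0 z [-10.4   8.9] x [-72.1 -61.4]
side (-60, -40) 60 y [-11.7  17.1] 2.7 z [-12.3   1.2] x [-57.8 -41.2]
side (-40, -20) 37 y [-7.8 11.7] 1.9 z [-10.5  -4.7] x [-39.2 -21.5]
side (20, 40) 44 y [-10.8  13.7] 1.5 z [-12.    0.6] x [21.8 38.6]
side (40, 55) 10 y [-9.  11.8] 1.4 z [-9.3 -4. ] x [40.2 47.7]
top (-60, -40) 10 y [ 6.8 16.3] 11.6 z [-12.5  -7.1] x [-49.9 -44.4]
top (20, 40) 17 y [-11.8   2.1] -4.9 z [-12.1  -1.8] x [30.5 39.7]
top (40, 55) 15 y [-14.1   7.3] -3.4 z [-13.8  -6.2] x [40.2 45.8]
[ 3.14064265e+00 -7.09700178e-04  1.42800770e+00]
```

Call:
move_arm(
  increments=[
    {"tx": -0.1,"ty": 0.2,"tz": 0.05,"rx": 0,"ry": 0,"rz": 0,"gripper": -0.4},
    {"tx": 0,"ty": 0,"tz": 0,"rx": 0,"ry": 0,"rz": 0,"gripper": -0.6},
    {"tx": 0,"ty": 0,"tz": 0,"rx": 0,"ry": 0,"rz": 0,"gripper": -1},
    {"tx": 0,"ty": 0,"tz": 0,"rx": 0,"ry": 0,"rz": 0,"gripper": -1},
    {"tx": 0,"ty": 0,"tz": 0,"rx": 0,"ry": 0,"rz": 0,"gripper": -1},
    {"tx": 0,"ty": 0,"tz": 0,"rx": 0,"ry": 0,"rz": 0,"gripper": -1},
  ],
  squeeze=110,
)

```text
clock: 11.1
eef_pos: [527.6, 22.9, 72.4]
tcp_rot: [3.14, -0.001, 1.428]
contact_force: [-2.0, -1.3, 5.9]
opening: 0.198
```

Call:
move_arm(
  increments=[
    {"tx": 0,"ty": 0,"tz": -0.4,"rx": 0,"ry": 0,"rz": 0,"gripper": -1},
    {"tx": 0,"ty": 0,"tz": -0.6,"rx": 0,"ry": 0,"rz": 0,"gripper": -1},
    {"tx": 0,"ty": 0,"tz": -1,"rx": 0,"ry": 0,"rz": 0,"gripper": -1},
    {"tx": 0,"ty": 0,"tz": -2,"rx": 0,"ry": 0,"rz": 0,"gripper": -1},
    {"tx": 0,"ty": 0,"tz": -3,"rx": 0,"ry": 0,"rz": 0,"gripper": -1},
    {"tx": 0,"ty": 0,"tz": -3,"rx": 0,"ry": 0,"rz": 0,"gripper": -1},
    {"tx": 0,"ty": 0,"tz": -3,"rx": 0,"ry": 0,"rz": 0,"gripper": -1},
    {"tx": 0,"ty": 0,"tz": -1,"rx": 0,"ry": 0,"rz": 0,"gripper": -1},
    {"tx": 0,"ty": 0,"tz": 0,"rx": 0,"ry": 0,"rz": 0,"gripper": -1},
  ],
  squeeze=110,
)

```text
clock: 12.0
eef_pos: [528.0, 23.0, 213.8]
tcp_rot: [3.137, -0.001, 1.428]
contact_force: [-0.4, 0.5, -3.9]
opening: 0.201
```

```bash
python3 - <<'E'
from chk import *
from kin import fitp,ik
T0,s=look("out")
a=np.radians(74);hx=np.array([np.cos(a),np.sin(a),0]);z=.866*hx-[0,0,.5];y=np.cross(hx,[0,0,1]);ax=.5*hx+np.array([0,0,.866])
mid=np.array([518,-287,118.])
T1=frame(mid-130*z+25*ax,z,y);print(T1[:3,0],ax,T1[:3,3]);plan(T0,T1,vmax=4,wmax=7)
p,_,_=fitp();q=s["qpos"];print(q.round(2),ik(T1,p,q).x.round(2))
E
```

```text
12.0 tcp [528.   23.  213.8] F [-0.4  0.5 -3.9] open 0.201 gp [527.9  23.  232.8] x [0.142 0.99  0.001] z [ 0.005  0.001 -1.   ]
side (-75, -60) 54 y [-9.   8.4] -0.3 z [-9.4  7.6] x [-71.6 -62.2]
side (-60, -40) 38 y [-9.2  8.3] -0.4 z [-10.1  -0.9] x [-58.7 -41.7]
side (-40, -20) 36 y [-9.4  8.4] -0.5 z [-10.1  -1.6] x [-38.4 -20.7]
side (20, 40) 32 y [-7.5  8.5] 0.5 z [-9.5 -2.7] x [21.3 39.3]
side (40, 55) 21 y [-7.6  8.5] 0.5 z [-8.7 -3.8] x [40.7 54.1]
top (-75, -60) 28 y [-10.7   5.7] -2.5 z [-9.5 -2.7] x [-67.6 -60.2]
top (-60, -40) 70 y [-11.4   6.4] -2.5 z [-9.7 -0.4] x [-58.8 -40.9]
top (-40, -20) 21 y [-11.6  -2.6] -7.1 z [-9.9  1.4] x [-39.8 -28.6]
top (20, 40) 32 y [-11.7   2.7] -4.5 z [-8.8  2.2] x [26.3 39.3]
top (40, 55) 17 y [-11.7   5.4] -3.2 z [-8.1 -2.7] x [40.3 44.5]
[0.13782171 0.48064142 0.86601905] [0.13781868 0.48063085 0.866     ] [ 494.94965026 -367.38612261  195.14979099]
10 rows of t [-3.72  0.46 -1.67] r [-0.39  5.98  0.72]
[0.04 0.22 1.86 0.   1.06 0.18] [-1.    0.78  1.4   0.72  1.76 -0.89]
```

```bash
python3 - <<'E'
from h import *
T,_=cur()
E=np.eye(4);E[:3,3]=[-37.2,4.6,-16.7];E[:3,:3]=Ro.from_rotvec([-.39,5.98,.72],degrees=True).as_matrix()
for i in range(11):
    g=T[:3,3]-19*T[:3,2];print(i,"gp",g.round(),"heel",(g-70*T[:3,0]).round(),"tcp",T[:3,3].round());T=T@E
E
```

```text
0 gp [526.  23. 230.] heel [516. -46. 230.] tcp [526.  23. 211.]
1 gp [525. -17. 247.] heel [514. -85. 239.] tcp [526. -15. 228.]
2 gp [523. -57. 259.] heel [ 512. -125.  245.] tcp [524. -54. 241.]
3 gp [521. -99. 267.] heel [ 509. -165.  246.] tcp [522. -94. 249.]
4 gp [ 517. -142.  271.] heel [ 505. -205.  243.] tcp [ 519. -134.  254.]
5 gp [ 513. -184.  270.] heel [ 501. -244.  235.] tcp [ 515. -175.  254.]
6 gp [ 509. -227.  265.] heel [ 497. -282.  224.] tcp [ 511. -216.  250.]
7 gp [ 504. -268.  256.] heel [ 492. -319.  209.] tcp [ 507. -256.  242.]
8 gp [ 499. -308.  242.] heel [ 488. -354.  190.] tcp [ 503. -295.  229.]
9 gp [ 494. -347.  224.] heel [ 483. -387.  167.] tcp [ 498. -332.  213.]
10 gp [ 488. -383.  202.] heel [ 479. -417.  142.] tcp [ 493. -367.  193.]
```

Call:
move_arm(
  increments=[
    {"tx": -3.72,"ty": 0.46,"tz": -1.67,"rx": -0.39,"ry": 5.98,"rz": 0.72,"gripper": -1},
    {"tx": -3.72,"ty": 0.46,"tz": -1.67,"rx": -0.39,"ry": 5.98,"rz": 0.72,"gripper": -1},
    {"tx": -3.72,"ty": 0.46,"tz": -1.67,"rx": -0.39,"ry": 5.98,"rz": 0.72,"gripper": -1},
    {"tx": -3.72,"ty": 0.46,"tz": -1.67,"rx": -0.39,"ry": 5.98,"rz": 0.72,"gripper": -1},
    {"tx": -3.72,"ty": 0.46,"tz": -1.67,"rx": -0.39,"ry": 5.98,"rz": 0.72,"gripper": -1},
    {"tx": -3.72,"ty": 0.46,"tz": -1.67,"rx": -0.39,"ry": 5.98,"rz": 0.72,"gripper": -1},
    {"tx": -3.72,"ty": 0.46,"tz": -1.67,"rx": -0.39,"ry": 5.98,"rz": 0.72,"gripper": -1},
    {"tx": -3.72,"ty": 0.46,"tz": -1.67,"rx": -0.39,"ry": 5.98,"rz": 0.72,"gripper": -1},
    {"tx": -3.72,"ty": 0.46,"tz": -1.67,"rx": -0.39,"ry": 5.98,"rz": 0.72,"gripper": -1},
    {"tx": -3.72,"ty": 0.46,"tz": -1.67,"rx": -0.39,"ry": 5.98,"rz": 0.72,"gripper": -1},
    {"tx": 0,"ty": 0,"tz": 0,"rx": 0,"ry": 0,"rz": 0,"gripper": -1},
    {"tx": 0,"ty": 0,"tz": 0,"rx": 0,"ry": 0,"rz": 0,"gripper": -1},
  ],
  squeeze=110,
)

```text
clock: 13.3
eef_pos: [492.4, -367.4, 188.5]
tcp_rot: [-3.123, -1.05, 1.273]
contact_force: [0.1, 1.0, -3.0]
opening: 0.197
```

```bash
cat > dr.py <<'E'
from chk import *
a=np.radians(74);hx=np.array([np.cos(a),np.sin(a),0]);z=.866*hx-[0,0,.5];y=np.cross(hx,[0,0,1]);ax=.5*hx+np.array([0,0,.866])
mid=np.array([518,-287,118.])
def rel(T0):
    g=T0[:3,3]-19*T0[:3,2]-mid;print("gp rel to home: ax",(g@ax).round(1),"y",(g@y).round(1),"z",(g@z).round(1))
E
python3 - <<'E'
from dr import *
T0,s=look("pre_dress");rel(T0)
plan(T0,frame(mid-40*z+8*ax,z,y));plan(T0,frame(mid-130*z+8*ax,z,y))
E
```

```text
13.3 tcp [ 492.4 -367.4  188.5] F [ 0.1  1.  -3. ] open 0.197 gp [ 487.9 -383.3  197.9] x [0.146 0.476 0.867] z [ 0.237  0.835 -0.497]
side (20, 40) 98 y [-8.5  9.6] 0.5 z [-10.9  -0.3] x [21.  38.9]
side (40, 55) 78 y [-8.3  9.5] 0.6 z [-10.5  -2.1] x [40.3 54.7]
side (57, 67) 77 y [-13.8  14.5] 0.3 z [-20.1   9.2] x [59.6 66.9]
side (67, 80) 103 y [-11.2  11.8] 0.3 z [-14.1   8.9] x [67.1 77.8]
top (20, 40) 16 y [-10.2  -4.6] -7.4 z [-9.4  5.3] x [21. 36.]
top (57, 67) 8 y [-15.2   7.9] -3.6 z [-18.    3.9] x [63.1 66.6]
top (67, 80) 128 y [-15.6  13.4] -1.1 z [-15.5  13.4] x [67.7 79.7]
gp rel to home: ax 18.8 y -2.4 z -127.3
2 rows of t [-0.55  0.13  4.36] r [-0.07 -0.09 -0.26]
1 rows of t [-1.09  0.25 -0.28] r [-0.14 -0.17 -0.52]
```

View pics/pre_dress.png

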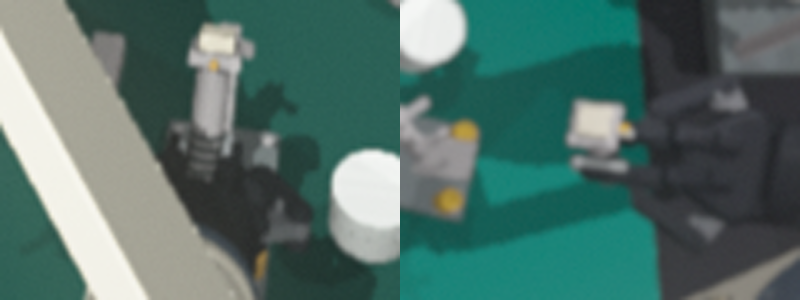

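Pre-dress view: the finger is felt up at (218,40) in the side crop and in line with the dressing rest's slope. Going in square to the rod, 8 mm above the stop.

Call:
move_arm(
  increments=[
    {"tx": -0.55,"ty": 0.13,"tz": 3,"rx": 0,"ry": -0.1,"rz": -0.26,"gripper": -1},
    {"tx": -0.55,"ty": 0.13,"tz": 3,"rx": 0,"ry": -0.1,"rz": -0.26,"gripper": -1},
    {"tx": 0,"ty": 0,"tz": 2.5,"rx": 0,"ry": 0,"rz": 0,"gripper": -1},
    {"tx": 0,"ty": 0,"tz": 0,"rx": 0,"ry": 0,"rz": 0,"gripper": -1},
  ],
  squeeze=110,
)

```text
clock: 13.8
eef_pos: [515.5, -298.6, 142.5]
tcp_rot: [3.131, -1.042, 1.31]
contact_force: [-0.2, 0.8, -3.4]
opening: 0.2
```

```bash
python3 - <<'E'
from dr import *
T0,s=look("near_dress");rel(T0)
plan(T0,frame(mid-5*z+6*ax,z,y),n=1)
# vee/spine seen from side relative to tool y
E
```

```text
13.8 tcp [ 515.5 -298.6  142.5] F [-0.2  0.8 -3.4] open 0.2 gp [ 511.1 -314.4  152.1] x [0.13  0.488 0.863] z [ 0.233  0.831 -0.505]
side (20, 40) 86 y [-8.6  9.1] 0.2 z [-10.9  -2.2] x [20.9 39.2]
side (40, 55) 62 y [-9.   9.5] 0.2 z [-10.6  -0.1] x [41.  54.1]
side (57, 67) 59 y [-14.   14.4] 0.2 z [-18.6   3.8] x [60.1 66.8]
side (67, 80) 82 y [-9.7 11.6] 0.9 z [-13.2   6.5] x [67.3 77.8]
top (20, 40) 16 y [-10.2   2.7] -3.7 z [-11.9   2.3] x [20.7 35.1]
top (57, 67) 40 y [-15.8  13.9] -0.9 z [-18.1  12.2] x [61.4 66.9]
top (67, 80) 125 y [-14.8  10.7] -2.1 z [-16.1  10.8] x [67.3 79.8]
gp rel to home: ax 15.4 y 0.9 z -41.5
1 rows of t [-0.91 -0.07  3.66] r [-0.27  0.32  0.52]
```

View pics/near_dress.png

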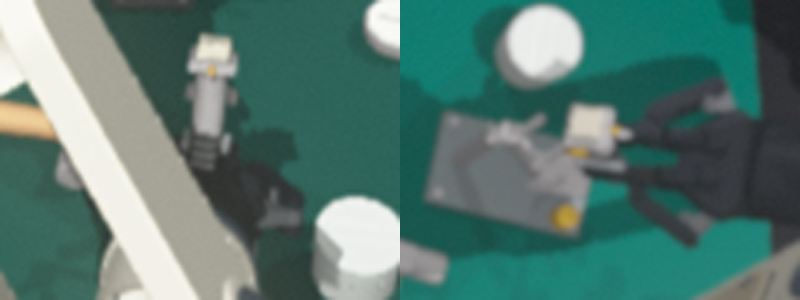

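Near view: the upper vee's wings, (190,90) and (233,90) in the side crop, stand symmetrically behind the rod at x≈208. Laying it in.

Call:
move_arm(
  increments=[
    {"tx": -0.4,"ty": -0.03,"tz": 1.4,"rx": -0.13,"ry": 0.16,"rz": 0.26,"gripper": -1},
    {"tx": -0.4,"ty": -0.03,"tz": 1.2,"rx": -0.13,"ry": 0.16,"rz": 0.26,"gripper": -1},
    {"tx": -0.1,"ty": 0,"tz": 0.8,"rx": 0,"ry": 0,"rz": 0,"gripper": -1},
    {"tx": 0,"ty": 0,"tz": 0.3,"rx": 0,"ry": 0,"rz": 0,"gripper": -1},
    {"tx": 0,"ty": 0,"tz": 0,"rx": 0,"ry": 0,"rz": 0,"gripper": -1},
  ],
  squeeze=110,
)

```text
clock: 14.4
eef_pos: [521.9, -275.6, 114.6]
tcp_rot: [-3.139, -1.049, 1.286]
contact_force: [0.6, 0.6, -3.3]
opening: 0.199
```

```bash
python3 - <<'E'
from dr import *
T0,s=cur();rel(T0);print(s["contact_force"].round(1),"along ax,y,z",[(s["contact_force"]@v).round(1) for v in(ax,y,z)])
E
```

```text
gp rel to home: ax 3.0 y 0.5 z -6.9
[ 0.6  0.6 -3.3] along ax,y,z [np.float64(-2.4), np.float64(0.4), np.float64(2.3)]
```

Call:
move_arm(
  increments=[
    {"tx": 0.15,"ty": 0,"tz": 0.2,"rx": 0,"ry": 0,"rz": 0,"gripper": -1},
    {"tx": 0.1,"ty": 0,"tz": 0.2,"rx": 0,"ry": 0,"rz": 0,"gripper": -1},
    {"tx": 0,"ty": 0,"tz": 0.15,"rx": 0,"ry": 0,"rz": 0,"gripper": -1},
    {"tx": 0,"ty": 0,"tz": 0,"rx": 0,"ry": 0,"rz": 0,"gripper": -1},
  ],
  squeeze=110,
)

```text
clock: 14.8
eef_pos: [523.7, -270.2, 114.4]
tcp_rot: [-3.141, -1.048, 1.287]
contact_force: [-0.3, -0.1, -3.2]
opening: 0.202
```

```bash
python3 - <<'E'
from dr import *
T0,s=cur();rel(T0);print(s["contact_force"].round(1),"along ax,y,z",[(s["contact_force"]@v).round(1) for v in(ax,y,z)])
E
```

```text
gp rel to home: ax 5.7 y 0.7 z -1.9
[-0.3 -0.1 -3.2] along ax,y,z [np.float64(-2.9), np.float64(-0.3), np.float64(1.4)]
```

Call:
move_arm(
  increments=[
    {"tx": 0,"ty": 0,"tz": 0.1,"rx": 0,"ry": 0,"rz": 0,"gripper": -1},
    {"tx": 0,"ty": 0,"tz": 0.1,"rx": 0,"ry": 0,"rz": 0,"gripper": -1},
    {"tx": 0,"ty": 0,"tz": 0,"rx": 0,"ry": 0,"rz": 0,"gripper": -1},
  ],
  squeeze=110,
)

```text
clock: 15.1
eef_pos: [523.8, -269.6, 113.9]
tcp_rot: [3.141, -1.047, 1.288]
contact_force: [-4.9, -5.6, 1.1]
opening: 0.2
```

```bash
python3 - <<'E'
from dr import *
T0,s=cur();rel(T0);print(s["contact_force"].round(1),"along ax,y,z",[(s["contact_force"]@v).round(1) for v in(ax,y,z)])
E
```

```text
gp rel to home: ax 5.6 y 0.7 z -1.1
[-4.9 -5.6  1.1] along ax,y,z [np.float64(-2.4), np.float64(-3.2), np.float64(-6.4)]
```

Call:
move_arm(
  increments=[
    {"tx": -0.15,"ty": -0.05,"tz": -0.03,"rx": 0,"ry": 0,"rz": 0,"gripper": -1},
    {"tx": -0.15,"ty": 0,"tz": 0,"rx": 0,"ry": 0,"rz": 0,"gripper": -1},
    {"tx": -0.1,"ty": 0,"tz": 0,"rx": 0,"ry": 0,"rz": 0,"gripper": -1},
    {"tx": 0,"ty": 0,"tz": 0,"rx": 0,"ry": 0,"rz": 0,"gripper": -1},
  ],
  squeeze=110,
)

```text
clock: 15.5
eef_pos: [522.8, -270.8, 110.3]
tcp_rot: [-3.141, -1.049, 1.287]
contact_force: [-4.3, -3.2, 2.8]
opening: 0.202
```

```bash
python3 - <<'E'
from dr import *
T0,s=cur();rel(T0);print(s["contact_force"].round(1),"along ax,y,z",[(s["contact_force"]@v).round(1) for v in(ax,y,z)])
E
```

```text
gp rel to home: ax 1.8 y 0.1 z -0.5
[-4.3 -3.2  2.8] along ax,y,z [np.float64(0.3), np.float64(-3.3), np.float64(-5.1)]
```

Call:
move_arm(
  increments=[
    {"tx": -0.1,"ty": -0.05,"tz": 0,"rx": 0,"ry": 0,"rz": 0,"gripper": -1},
    {"tx": -0.1,"ty": 0,"tz": 0,"rx": 0,"ry": 0,"rz": 0,"gripper": -1},
    {"tx": 0,"ty": 0,"tz": 0,"rx": 0,"ry": 0,"rz": 0,"gripper": -1},
  ],
  squeeze=110,
)

```text
clock: 15.8
eef_pos: [522.4, -271.7, 108.3]
tcp_rot: [3.141, -1.048, 1.287]
contact_force: [-2.5, -3.4, 2.4]
opening: 0.203
```

```bash
python3 - <<'E'
from dr import *
T0,s=cur();rel(T0);print(s["contact_force"].round(1),"along ax,y,z",[(s["contact_force"]@v).round(1) for v in(ax,y,z)])
E
```

```text
gp rel to home: ax -0.4 y -0.1 z -0.4
[-2.5 -3.4  2.4] along ax,y,z [np.float64(0.1), np.float64(-1.5), np.float64(-4.6)]
```

Call:
move_arm(
  increments=[
    {"tx": -0.1,"ty": 0,"tz": 0,"rx": 0,"ry": 0,"rz": 0,"gripper": -1},
    {"tx": -0.05,"ty": 0,"tz": 0,"rx": 0,"ry": 0,"rz": 0,"gripper": -1},
    {"tx": 0,"ty": 0,"tz": 0,"rx": 0,"ry": 0,"rz": 0,"gripper": -1},
  ],
  squeeze=110,
)

```text
clock: 16.1
eef_pos: [522.2, -272.3, 107.1]
tcp_rot: [3.142, -1.048, 1.287]
contact_force: [-0.4, -2.6, 3.6]
opening: 0.201
```

```bash
python3 - <<'E'
from dr import *
T0,s=look("seat");rel(T0);print(s["contact_force"].round(1),"along ax,y,z",[(s["contact_force"]@v).round(1) for v in(ax,y,z)])
E
```

```text
16.1 tcp [ 522.2 -272.3  107.1] F [-0.4 -2.6  3.6] open 0.201 gp [ 517.6 -288.2  116.6] x [0.14  0.479 0.866] z [ 0.242  0.832 -0.499]
side (20, 40) 83 y [-9.5  9.8] 0.1 z [-11.8   1.7] x [21.  39.7]
side (40, 55) 86 y [-15.1  14.7] -0.2 z [-11.2   5.8] x [40.5 53.8]
side (57, 67) 57 y [-14.   14.2] 0.1 z [-19.2   5.4] x [59.2 66.9]
side (67, 80) 78 y [-11.5  11.6] 0.1 z [-14.3   8.6] x [67.2 77.6]
top (-75, -60) 45 y [-17.9  15.4] -1.2 z [-14.   20.5] x [-71.8 -64. ]
top (20, 40) 15 y [-11.4   0.3] -5.6 z [-9.6  3.9] x [21.5 33.9]
top (40, 55) 11 y [-17.8   2.1] -7.9 z [ 0.3 21.7] x [44.  49.8]
top (57, 67) 34 y [-16.6  13.3] -1.7 z [-19.   13.3] x [60.6 66.9]
top (67, 80) 116 y [-15.7  11.2] -2.2 z [-14.6  13.2] x [67.3 79.4]
gp rel to home: ax -1.8 y -0.1 z -0.4
[-0.4 -2.6  3.6] along ax,y,z [np.float64(1.8), np.float64(0.4), np.float64(-4.1)]
```

Call:
move_arm(
  increments=[
    {"tx": -0.1,"ty": 0,"tz": 0,"rx": 0,"ry": 0,"rz": 0,"gripper": -1},
    {"tx": -0.05,"ty": 0,"tz": 0,"rx": 0,"ry": 0,"rz": 0,"gripper": -1},
    {"tx": 0,"ty": 0,"tz": 0,"rx": 0,"ry": 0,"rz": 0,"gripper": -1},
  ],
  squeeze=110,
)

```text
clock: 16.5
eef_pos: [522.2, -272.3, 107.1]
tcp_rot: [3.141, -1.051, 1.288]
contact_force: [-0.3, 0.2, 10.4]
opening: 0.195
```

```bash
python3 - <<'E'
from dr import *
T0,s=cur();rel(T0);print(s["contact_force"].round(1),"along ax,y,z",[(s["contact_force"]@v).round(1) for v in(ax,y,z)])
E
```

```text
gp rel to home: ax -1.9 y -0.1 z -0.4
[-0.3  0.2 10.4] along ax,y,z [np.float64(9.0), np.float64(-0.4), np.float64(-5.1)]
```

Call:
move_arm(
  increments=[
    {"tx": 0.08,"ty": 0,"tz": -0.03,"rx": 0,"ry": 0,"rz": 0,"gripper": -1},
    {"tx": 0,"ty": 0,"tz": 0,"rx": 0,"ry": 0,"rz": 0,"gripper": -0.6},
    {"tx": 0,"ty": 0,"tz": 0,"rx": 0,"ry": 0,"rz": 0,"gripper": -0.4},
    {"tx": 0,"ty": 0,"tz": 0,"rx": 0,"ry": 0,"rz": 0,"gripper": -0.1},
    {"tx": 0,"ty": 0,"tz": 0,"rx": 0,"ry": 0,"rz": 0,"gripper": 0.1},
    {"tx": 0,"ty": 0,"tz": 0,"rx": 0,"ry": 0,"rz": 0,"gripper": 0.2},
    {"tx": 0,"ty": 0,"tz": 0,"rx": 0,"ry": 0,"rz": 0,"gripper": 0.2},
  ],
  squeeze=60,
)

```text
clock: 17.2
eef_pos: [521.8, -272.8, 106.4]
tcp_rot: [-3.14, -1.048, 1.286]
contact_force: [0.4, -0.7, -0.0]
opening: 0.599
```

Call:
move_arm(
  increments=[
    {"tx": 0,"ty": 0,"tz": -1,"rx": 0,"ry": 0,"rz": 0,"gripper": 0.2},
    {"tx": 0,"ty": 0,"tz": -2,"rx": 0,"ry": 0,"rz": 0,"gripper": 0.2},
    {"tx": 0,"ty": 0,"tz": -3,"rx": 0,"ry": 0,"rz": 0,"gripper": 0.2},
    {"tx": 0,"ty": 0,"tz": -3,"rx": 0,"ry": 0,"rz": 0,"gripper": 0.2},
    {"tx": 0,"ty": 0,"tz": -4,"rx": 0,"ry": 0,"rz": 0,"gripper": 0.2},
    {"tx": 0,"ty": 0,"tz": -4,"rx": 0,"ry": 0,"rz": 0,"gripper": 0.2},
    {"tx": 1,"ty": 0,"tz": -3,"rx": 0,"ry": 0,"rz": 0,"gripper": 0.2},
    {"tx": 1,"ty": 0,"tz": -2,"rx": 0,"ry": 0,"rz": 0,"gripper": 0.2},
    {"tx": 0,"ty": 0,"tz": 0,"rx": 0,"ry": 0,"rz": 0,"gripper": 0.2},
  ],
  squeeze=60,
)

```text
clock: 18.1
eef_pos: [471.0, -449.1, 236.4]
tcp_rot: [3.135, -1.045, 1.292]
contact_force: [1.1, -0.1, -0.9]
opening: 0.591
```

```bash
python3 - <<'E'
from dr import *
s=r.sense();print(s["clock"],s["eef_pos"],s["contact_force"],s["opening"])
ims=[]
for c in("side","top"):
    p,d=r.grab_frame(c);m=r.camera_model(c);W=cloud(d,m).reshape(-1,3)-mid;L=np.c_[W@ax,W@y,W@z]
    for lo,hi in((-75,-60),(-30,-10),(-10,10),(10,30),(48,57),(58,66),(67,80)):
        t=L[(L[:,0]>lo)&(L[:,0]<hi)&(abs(L[:,1])<17)&(abs(L[:,2])<18)]
        if len(t)>5:q=np.percentile(t,[4,96],axis=0);print(c,(lo,hi),len(t),"y",q[:,1].round(1),"z",q[:,2].round(1),"ax",q[:,0].round(1))
    for q in("finger_mid","finger_heel","felt"):print(c,q,[(np.round(x["location"],1).tolist(),round(x["confidence"],2)) for x in r.place_of(q,c) if x["location"][1]>(280 if c=="side" else 330)][:2])
    for X in(mid,mid-70*ax,mid+71*ax):
        k=m["R"]@X+m["t"];print("  expected",(m["fy"]*k[1]/k[2]+m["cy"]).round(1),(m["fx"]*k[0]/k[2]+m["cx"]).round(1))
    k=m["R"]@mid+m["t"];u=int(m["fx"]*k[0]/k[2]+m["cx"]);v=int(m["fy"]*k[1]/k[2]+m["cy"])
    ims.append(cv2.resize(p[v-45:v+45,u-60:u+60],(400,300),interpolation=cv2.INTER_CUBIC))
cv2.imwrite("pics/final.png",cv2.cvtColor(np.hstack(ims),cv2.COLOR_RGB2BGR))
E
```

```text
18.1 [ 470.99048814 -449.14608509  236.36588957] [ 1.08526735 -0.0631854  -0.86482499] 0.5909863662762531
side (-75, -60) 107 y [-14.9  15.4] z [-17.6  14.8] ax [-73.6 -60.9]
side (-30, -10) 77 y [-9.  9.] z [-13.   -1.5] ax [-29. -11.]
side (-10, 10) 78 y [-9.1  9.4] z [-12.1  -1.7] ax [-9.6  9.1]
side (10, 30) 79 y [-8.9  9.4] z [-12.4  -1.9] ax [11.6 29. ]
side (48, 57) 26 y [-9.1  8.6] z [-11.9  -1.2] ax [48.1 54.1]
side (58, 66) 62 y [-14.2  14. ] z [-16.6   7.6] ax [58.5 65.7]
side (67, 80) 58 y [-8.7  8.8] z [-13.1   7.2] ax [67.9 75.9]
side finger_mid [([291.4, 291.5], 0.75), ([148.8, 311.2], 0.52)]
side finger_heel [([320.1, 291.7], 0.7), ([141.4, 295.4], 0.5)]
side felt [([263.4, 297.7], 0.39), ([155.5, 325.6], 0.37)]
  expected 291.3 293.0
  expected 320.4 289.9
  expected 261.1 296.2
top (-75, -60) 80 y [-15.9  13.5] z [-17.4  15.6] ax [-72.9 -60.9]
top (-30, -10) 20 y [-11.6   1. ] z [-10.6   3.1] ax [-29.2 -10.8]
top (-10, 10) 16 y [-11.2  -0.4] z [-10.5   2.7] ax [-6.4  8.2]
top (10, 30) 21 y [-11.7   2.5] z [-10.5   3. ] ax [12.1 28.2]
top (58, 66) 43 y [-16.7  12.6] z [-15.3  13.8] ax [61.1 65.9]
top (67, 80) 91 y [-13.5   8.2] z [-13.    9.2] ax [67.1 78.1]
top finger_mid [([161.3, 376.8], 0.83)]
top finger_heel [([170.9, 382.8], 0.77)]
top felt [([161.0, 370.8], 0.63)]
  expected 167.2 376.3
  expected 174.0 381.0
  expected 159.4 370.8
```

View pics/final.png

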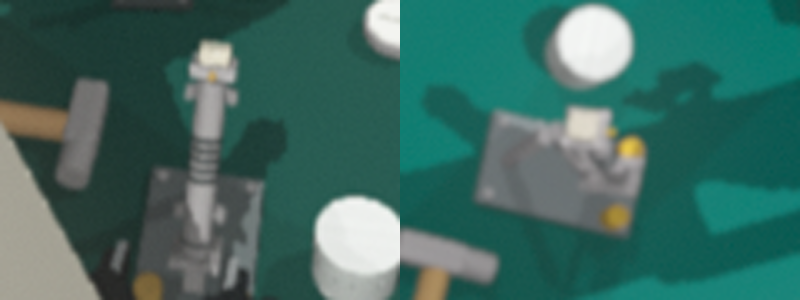

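Final view: in the side crop the finger lies in both vees with its felt up at (215,52), its heel on the stop at (195,255), and the gripper clear. Handing in.

```bash
python3 -c "
from rig import r
print(r.sign_off())"
```

```text
the job is handed in; nothing more can be done
None
```

The finger is in the dressing rest, felt up, with the shank lying in both vees and the heel on the stop. I handed the job in at about 18.5 s of the 61 s allowed.

- **Drain rest:** I gripped the finger at its middle, square to the rod, and lifted it out.
- **Clip stand:** I pressed it down into both clips until it stopped moving. It took 36 N on the last press with no further travel. I let go for about half a second: the force read 0.8 N or less on each axis, about sensor noise, and the axis measured within about 1 mm of home height. Then I gripped it again and pulled it out.
- **Dressing rest:** I laid it into the vees and slid it down until the stop pushed back with about 9 N. After release I backed the gripper well clear.

**Last checks:**
- The side camera's depth put the shank sideways within about 0.5 mm of the estimated home line and the felt end at 75.9 mm against 76 mm expected.
- The stop was met about 2 mm lower than I had estimated. That is within the uncertainty of my estimate, and the cameras saw the heel down on the plate.
- The top camera's network put the finger's middle about 6 pixels off the expected spot in one direction. The depth readings did not show this, so I took it as network error.
- I saw no sign that any bystander was touched, but I did not measure their positions again.

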